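# Copy a shelf corner to the swing fence with a sliding bevel

### The arm

A 6-joint arm with a two-finger parallel gripper is mounted at the origin on the work surface. World frame = base frame: x ahead of the robot, y to its left, z up, the work surface at z = 0. Lengths are in m, angles in degrees, forces in N, time in s.
With the tool pointing down it reaches from about 0.4 to 0.825 m from the base axis. Payload 7 kg.
Tool frame: the origin (TCP) lies on the centre line of the jaws, within the pads' length; the fingertips stand 19 mm ahead of it and the grasp point (between the pads) is the TCP; z points along the fingers, y is the line along which they close (so a half turn about z gives the same grasp; the last joint's range is limited). The gripper opens to 88 mm and grips with 3 to 60 N. Pads are 19 mm wide; open, the fingers measure 130 mm over their backs; the gripper's body (78 mm by 193 mm) begins 47 mm behind the grasp point.
Start: joints at [16.507, 20.546, 0.682, 0, -70.136, -16.507], TCP at [0.675, -0, 0.246] pointing down, gripper open.
Joint ranges: [-176.03, 176.03], [-82.01, 121.73], [-58.28, 71.71], [-173.87, 95.51], [-174.79, -0.11], [-173.66, 173.66]. Speed limits (degrees/s): [136.94, 136.94, 172.46, 180, 180, 180].

### API

Orientations are given as [roll, pitch, yaw] about the fixed x, y, z axes, in that order (R = Rz(yaw) Ry(pitch) Rx(roll)).
In Python, from plant import get_state, capture, close_job gives the robot as it stands.
- The arm moves only by the tool apply_moves, never from a script. Its argument "targets" is a list of rows, each a list of 7 numbers: the opening, from 0 (shut) to 1 (fully open), then the shift along the tool's x, y, z normalised to -1 to 1, where 1 is 1000 mm, then the turn, a rotation vector about the tool's x, y, z normalised to -1 to 1, where 1 is 90 degrees. In form: [[claw, tx, ty, tz, ax, ay, az], ...]. A call has 1 to 20 rows; each row shifts and turns the commanded pose from where the row before left it, along the tool's axes as they then stand; what a row does not reach is not made up. A row lasts 1/12 s, in which the tool goes at most 41.7 mm and 7.16 degrees, less where a joint would pass 70% of its speed; a pose out of reach is approached as far as the arm can. A call with a number of a shift or a turn outside -1 to 1 is refused whole. A call with a gripper value outside its range is refused whole. The fingers move at their own pace and stop on an object; "newtons" is the grip in N (left out, the last holds). Time passes only in rows, so rows that do not move let the fingers close. It gives the time, the measured TCP pose, the force, the opening and the grip force at its end, in the units of the state.
- get_state(): the state, without advancing time (a new reading comes with each control period).
- capture(name): name is "scene" or "side" or "wrist"; returns a dict with "frame" (480x640x3 uint8, red, green, blue), "range_z" (480x640 float32, m along the optical axis (not along the pixel's ray), 0 where there is no reading), "camera_matrix" (3x3 intrinsics, pixels), "T" (4x4, takes a point from camera to world coordinates). Camera axes: x right, y down, z forward; pixel columns grow to the right and rows downward; lengths in m; the calibration is good to about 2 mm. A picture is of the moment at which its call begins.
- close_job(): hands the job in; it is judged then, once.
The state is a dict: "time_s": time; "joints": joint angles; "qd": joint speeds; "joint_torque": joint torques, N m; "tcp_pos": TCP position; "eef_rot": TCP orientation; "contact_force": force on the tool from outside, world axes, zero at the start; "moment": the same for the moment, N m; "gripper_width": finger opening in m; "gripper_force": force on a finger pad.
Only numpy, scipy, OpenCV 4.12 (cv2) and the standard library are available. Lean on these libraries where they do the work, as an engineer would, in place of code of your own. Each camera call takes 0.05 s, during which the arm holds its last target. There are 200 camera calls.

### The job

Copy the corner angle of the white display shelf to the trimming board's swing fence with the sliding bevel. Set the bevel on the shelf's corner, its stock flat against the straight edge on the robot's right and its blade flat against the other, and while it lies there press its cam lever right down to lock it. Then lay the locked bevel on the trimming board with its stock flat against the raised steel rule, bring fence and blade together so that they touch along their length, and leave it lying there, disturbing nothing else on the bench.

Things in the scene. Friction and masses are not known exactly. Their poses are not given: they have to be found in the camera images.
- bevel: Sliding bevel lying flat: dark wooden stock with brass ends, 30 mm wide, 28 mm high, a steel blade hinged in it; about 0.5 kg in all. Origin on the pivot axis at the underside; x runs along the stock from the pivot to the butt (stock from x = 0 to 140 mm, y = -15 to +15 mm; round nose of 11 mm radius about the pivot), z up.
- blade: The bevel's steel blade, 24 mm wide, 4 mm thick, its middle 9 mm above the stock's underside. Origin on the pivot axis, x along the blade's middle line to its free end at 160 mm (10 mm tail the other way). It swings towards the stock's +y: angle from stock x to blade x 0.72 to 0.88 rad at the start, 1.8 at most. Unlocked it moves stiffly (0.15 N m); locked it holds 0.4 N m.
- lever (a joint): Steel cam lever on top of the stock at the pivot. 0: stands up at 54 degrees, blade free. 0.95 rad: flat along the stock, blade locked. Hinged across the stock 2 mm behind the pivot, 34 mm above the underside; 58 mm long, 13 wide, 6 thick, pointing to the butt. Takes about 0.3 N m, springs up if let go before 0.82 rad, stays down (0.9 to 0.95) beyond.
- lever_tip (a point): The free end of the cam lever, mid-thickness.
- stock_grip (a point): A good place to hold the bevel: on the stock, 80 mm from the pivot towards the butt, 20 mm above the underside.
- shelf: White round-fronted corner shelf, a sector of 150 mm radius, 12 mm thick, fixed on the bench with a small toggle clamp. Origin at the sharp corner, on the bench; x along its right-hand straight edge (seen from the robot), shelf on the +y side of it. The clamp sits at the round front, 28 degrees from x, up to 48 mm high, and covers the shelf from 125 mm off the corner.
- shelf_edge: The same shelf's other straight edge: same origin (the corner), x along that edge. The angle from the shelf's x to this x is the corner angle, 1.0 to 1.28 rad.
- trimmer: Trimming board fixed on the bench: 12 mm plywood bed, x = -50 to 280 mm, y = -45 to 215 mm; origin on the bench. A straight steel rule, 10 mm above the bed, runs along x from 25 to 270 mm; its working side is at y = 0 (the rule lies at y = -20 to 0). The shelf's right-hand edge lies parallel to the rule.
- fence: Aluminium swing fence on the bed, 24 mm wide, 20 high, pivoting at its end under a black knob (20 mm across, top 38 mm above the bed); friction 0.15 N m holds it. Origin on the pivot axis (x = 0, y = 2 mm of the trimming board), on the bed; x along the fence to its end at 210 mm; working side at y = -12 mm. Starts 0.66 to 0.82 rad from the board's x; swings 0.5 to 1.75.
- blank: Bystander: spare white board 90 x 150 x 12 mm.
- screwdriver: Bystander: screwdriver, 180 mm long.
- tumbler: Bystander: blue tumbler, 72 mm across, 100 mm high, origin under its centre.
- jar: Bystander: glass jar with brass lid, 68 mm across, 110 mm high, origin under its centre.
Not all that is in view belongs to the job. There is more than one size of the bevel; the job needs the middle-sized.

How it is judged (in metres and radians):
On the way, in this order (a step that is already met when the one before it is completed fails the run):
1. the unlocked bevel lies in the shelf's corner: stock flat against the right-hand edge and blade flat against the other (within 2 degrees and 3.5 mm) (angle between the x axis of bevel and the x axis of shelf, either way round below 0.035 rad and angle between the x axis of blade and the x axis of shelf_edge, either way round below 0.035 rad and y of bevel in the frame of shelf between -0.0185 and -0.0115 m and y of bevel in the frame of shelf_edge between 0.0085 and 0.0155 m and value of joint lever below 0.3 rad), for 0.2 s.
2. its lever is pressed right down while it still lies in the corner at that angle (value of joint lever above 0.8 rad and horizontal distance between bevel and shelf below 0.04 m and angle between the x axis of bevel and the x axis of shelf, either way round below 0.035 rad and angle between the x axis of blade and the x axis of shelf_edge, either way round below 0.035 rad), for 0.2 s.
At the end, for the whole second after the job is handed in: The fence stands at the shelf's corner angle to the rule (within 2 degrees); the locked bevel lies flat and at rest on the trimming board, stock against the rule and blade against the fence (within 2 degrees and 4 mm), lever down (angle between the x axis of fence and the x axis of shelf_edge, either way round below 0.035 rad and angle between the x axis of blade and the x axis of fence, either way round below 0.035 rad and angle between the x axis of bevel and the x axis of trimmer, either way round below 0.035 rad and y of bevel in the frame of trimmer between 0.011 and 0.019 m and y of bevel in the frame of fence between -0.028 and -0.02 m and z of bevel in the frame of trimmer below 0.016 m and angle between bevel's own z axis and vertical below 0.05 rad and value of joint lever above 0.8 rad and linear speed of bevel below 0.01 m/s); the robot touches nothing.
It fails at once if a bystander (board, screwdriver, tumbler, jar) is pushed more than 20 mm (distance of any of blank, screwdriver, tumbler, jar from where it was at the start of the episode above 0.02 m).
It also fails if it takes over 72 s, if anything falls off the work surface, if the arm or the gripper's body presses on something with over 40 N, if the wrist force passes 120 N, or if a joint passes its speed limit or range.

## Working session

There is one attempt and no reset: what is moved stays moved. The work goes in short steps, Python scripts to look and compute and a tool call to move; the robot and the scene stay as the last step left them, time stands still between calls to the robot, and variables do not carry over. Pictures are saved under pics/ and viewed, at most 10 in all, crops included, and the job is handed in when it is done.

Besides the shell and the picture viewer there is one more tool, called in YAML: its name, and indented under it one key for each argument. apply_moves: Moves the arm, as the interface text tells. Scaled input: -1 to 1 covers 1000 mm each way for a shift and 90 degrees each way for a turn. Its arguments: {"type":"object","properties":{"targets":{"type":"array","items":{"type":"array","items":{"type":"number"}}},"newtons":{"type":"number"}},"required":["targets"]}

```bash
mkdir -p pics; ls; python3 - <<'E'
from plant import *
import cv2,numpy as np,pickle
s=get_state();print(s)
for n in ["scene","side"]:
    c=capture(n);cv2.imwrite(f"pics/{n}0.png",c["frame"][:,:,::-1]);pickle.dump(c,open(f"{n}0.pkl","wb"))
    print(n,c["camera_matrix"].round(1).tolist(),c["T"].round(3).tolist())
E
```

```text
pics
{'time_s': 0.0, 'joints': array([ 1.65065582e+01,  2.05902575e+01,  6.34895914e-01, -2.13297914e-02,
       -7.01347903e+01, -1.65065858e+01]), 'qd': array([-0.04513311,  0.07725934, -0.00877446, -0.04271466, -0.00626327,
       -0.03081186]), 'joint_torque': array([-8.00930356e-04, -5.82726967e+01,  2.93058443e+01,  6.99745238e+00,
        6.93249181e-03, -2.06530804e-04]), 'tcp_pos': array([ 6.74552982e-01, -1.75746121e-05,  2.44640664e-01]), 'eef_rot': array([ 1.79907866e+02, -6.39196651e-03, -9.00072862e+01]), 'contact_force': array([-0.61375276,  0.0770777 ,  0.21237291]), 'moment': array([-0.00972993,  0.02574674, -0.04492763]), 'gripper_force': 0.0, 'gripper_width': 0.08740650662016605}
scene [[442.8, 0.0, 320.8], [0.0, 442.8, 244.8], [0.0, 0.0, 1.0]] [[0.697, 0.539, -0.473, 0.969], [0.717, -0.508, 0.477, -0.467], [0.017, -0.672, -0.741, 0.839], [0.0, 0.0, 0.0, 1.0]]
side [[471.0, 0.0, 320.1], [0.0, 471.0, 235.8], [0.0, 0.0, 1.0]] [[-0.978, -0.146, 0.146, 0.311], [-0.206, 0.735, -0.646, 0.928], [-0.013, -0.663, -0.749, 1.124], [0.0, 0.0, 0.0, 1.0]]
```

View pics/scene0.png

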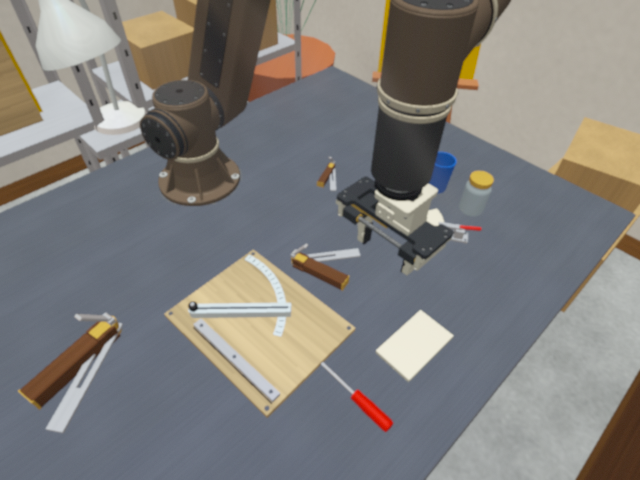

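View pics/side0.png

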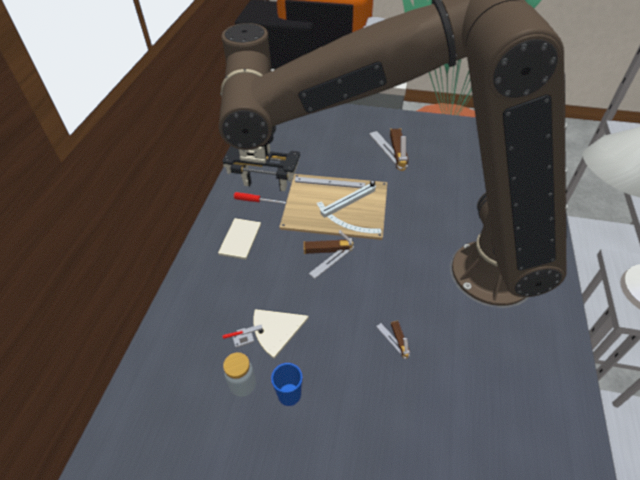

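Three bevels: small (side 400,340 / scene 327,173), middle (side 330,247 / scene 322,267), large (side 397,148 / scene 70,365, which is nearer that camera). I expect the middle one to be at side (330,247). I'll confirm it by crop and by measured stock length.

```bash
cat > h.py <<'E'
import cv2,numpy as np,pickle
from plant import *
def bp(c,uv,z):
    "pixels -> world on plane height z"
    uv=np.atleast_2d(uv).astype(float);K=c["camera_matrix"];T=c["T"]
    d=np.c_[(uv-[K[0,2],K[1,2]])/K[0,0],np.ones(len(uv))]@T[:3,:3].T
    return T[:3,3]+d*((z-T[2,3])/d[:,2])[:,None]
def cloud(c):
    K=c["camera_matrix"];T=c["T"];v,u=np.mgrid[:480,:640];Z=c["range_z"]
    return np.stack([(u-K[0,2])/K[0,0]*Z,(v-K[1,2])/K[1,1]*Z,Z],-1)@T[:3,:3].T+T[:3,3]
def proj(c,P):
    P=np.atleast_2d(P);T=c["T"];q=(P-T[:3,3])@T[:3,:3];return q[:,:2]/q[:,2:]*c["camera_matrix"][0,0]+c["camera_matrix"][:2,2]
def rect(m,P,zz):
    k=m&np.isfinite(P).all(-1);p=P[k][:,:2].astype(np.float32)
    r=cv2.minAreaRect(p*1000);return np.round(r[0],1),np.round(r[1],1),round(r[2],1),np.median(P[k][:,2]).round(4)
E
python3 - <<'E'
from h import *
c=pickle.load(open("side0.pkl","rb"));f=c["frame"];P=cloud(c)
cv2.imwrite("pics/crop1.png",cv2.resize(f[160:410,200:430,::-1],None,fx=2.4,fy=2.4,interpolation=cv2.INTER_CUBIC))
hsv=cv2.cvtColor(f,cv2.COLOR_RGB2HSV)
for n,(u0,v0,u1,v1) in dict(small=(370,310,420,365),mid=(295,230,360,285),large=(365,120,415,172)).items():
    w=np.zeros((480,640),bool);w[v0:v1,u0:u1]=1
    b=w&(hsv[...,1]>100)&((hsv[...,0]<25)|(hsv[...,0]>170))
    print(n,rect(b&(P[...,2]>.01),P,0))
for n,uv in dict(corner=(308,318),shelf2=(255,310),shelf3=(277,355),tr=(296,180),bed=(300,225),fence=(350,198),jar=(237,364),tum=(288,378),bench=(330,300),blank=(240,238)).items():
    print(n,P[uv[1],uv[0]].round(4))
E
```

```text
small (array([247.5, 282.2]), array([ 17.3, 100.2]), 23.3, np.float64(0.0191))
mid (array([370.6, 451.6]), array([144.1, 948.7]), 15.8, np.float64(0.027))
large (array([305.6, 161.5]), array([  67.6, 1530.8]), 2.2, np.float64(0.0378))
corner [ 0.5     0.2602 -0.0005]
shelf2 [0.6467 0.2737 0.0152]
shelf3 [ 0.5546  0.3846 -0.0016]
tr [ 0.6614 -0.2611  0.0228]
bed [ 0.5996 -0.0625  0.0149]
fence [ 0.46   -0.1961  0.0347]
jar [0.6163 0.4779 0.1074]
tum [0.5048 0.4543 0.0311]
bench [ 4.518e-01  1.901e-01 -3.000e-04]
blank [0.7734 0.0249 0.0106]
```

View pics/crop1.png

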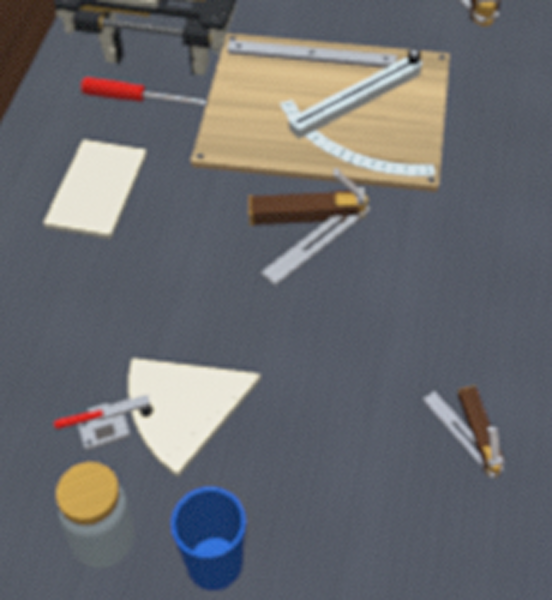

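The crop shows the middle-sized bevel at crop (305,207), with its pivot and brass end at (362,203), butt at (250,210) and blade tip at (270,275). The shelf corner is at (260,376) and its right-hand edge runs to (132,360). The knob is at (413,57).

```bash
python3 - <<'E'
from h import *
c=pickle.load(open("side0.pkl","rb"));f=c["frame"];P=cloud(c);hsv=cv2.cvtColor(f,cv2.COLOR_RGB2HSV)
w=np.zeros((480,640),bool);w[230:285,295:360]=1
b=w&(hsv[...,1]>100)&((hsv[...,0]<25)|(hsv[...,0]>170))&(P[...,2]>.015)&(P[...,2]<.05)
print("mid",rect(b,P,0))
g=lambda u,v:(200+u/2.4,160+v/2.4)
for n,(u,v,z) in dict(butt=(250,210,.028),nose=(362,200,.028),tip=(270,277,.011),corner=(260,376,.012),e1=(132,360,.012),e2=(178,473,.012),knob=(413,55,.05),r0=(388,60,.022),r1=(230,45,.022),jar=(88,490,.11),tum=(209,510,.1)).items(): print(n,bp(c,g(u,v),z)[0].round(3))
w=capture("wrist");s=get_state();from scipy.spatial.transform import Rotation as R
A=np.eye(4);A[:3,:3]=R.from_euler("xyz",s["eef_rot"],degrees=True).as_matrix();A[:3,3]=s["tcp_pos"]
print((np.linalg.inv(A)@w["T"]).round(3),w["camera_matrix"]); print(w["T"].round(3))
E
```

```text
mid (array([495.6,  10.7]), array([144.1,  31.6]), 15.5, np.float64(0.0274))
butt [0.562 0.037 0.028]
nose [ 0.426 -0.007  0.028]
tip [0.517 0.123 0.011]
corner [0.498 0.263 0.012]
e1 [0.648 0.272 0.012]
e2 [0.557 0.398 0.012]
knob [ 0.397 -0.267  0.05 ]
r0 [ 0.433 -0.281  0.022]
r1 [ 0.664 -0.268  0.022]
jar [0.616 0.48  0.11 ]
tum [0.498 0.472 0.1  ]
[[-0.    -0.96  -0.28   0.076]
 [ 1.    -0.     0.001  0.001]
 [-0.001 -0.28   0.96  -0.141]
 [ 0.     0.     0.     1.   ]] [[387.44813274   0.         325.99811185]
 [  0.         387.44813274 241.5555847 ]
 [  0.           0.           1.        ]]
[[-1.     0.001 -0.002  0.674]
 [ 0.     0.96   0.28  -0.076]
 [ 0.002  0.28  -0.96   0.386]
 [ 0.     0.     0.     1.   ]]
```

apply_moves:
  targets:
    - [1,-0.024,0.023,-0.017,0,0,0]
    - [1,-0.024,0.023,-0.017,0,0,0]
    - [1,-0.024,0.023,-0.017,0,0,0]
    - [1,-0.024,0.023,-0.017,0,0,0]
    - [1,-0.024,0.023,-0.017,0,0,0]
    - [1,0,0,0,0,0,-0.0795]
    - [1,0,0,0,0,0,-0.0795]
    - [1,0,0,0,0,0,-0.0795]
    - [1,0,0,0,0,0,-0.0795]
    - [1,0,0,0,0,0,-0.0795]
    - [1,0,0,0,0,0,-0.0795]
    - [1,0,0,0,0,0,-0.0795]
    - [1,0,0,0,0,0,-0.0795]
    - [1,0,0,0,0,0,-0.0795]
    - [1,0,0,0,0,0,-0.0795]
    - [1,0,0,0,0,0,-0.0795]
    - [1,0,0,0,0,0,-0.0795]
    - [1,0,0,0,0,0,-0.0795]
    - [1,0,0,0,0,0,0]
    - [1,0,0,0,0,0,0]

```text
time_s: 1.82
tcp_pos: [0.5599, 0.12, 0.3304]
eef_rot: [180.0, 0.0, 2.8]
contact_force: [0.3, 0.8, 0.9]
gripper_width: 0.0877
gripper_force: 0.0
```

```bash
python3 - <<'E'
from h import *
c=capture("wrist");pickle.dump(c,open("w1.pkl","wb"));cv2.imwrite("pics/w1.png",c["frame"][:,:,::-1]);print(c["T"].round(3))
E
```

```text
[[ 0.049 -0.959 -0.28   0.634]
 [-0.999 -0.047 -0.013  0.123]
 [-0.     0.281 -0.96   0.472]
 [ 0.     0.     0.     1.   ]]
```

View pics/w1.png

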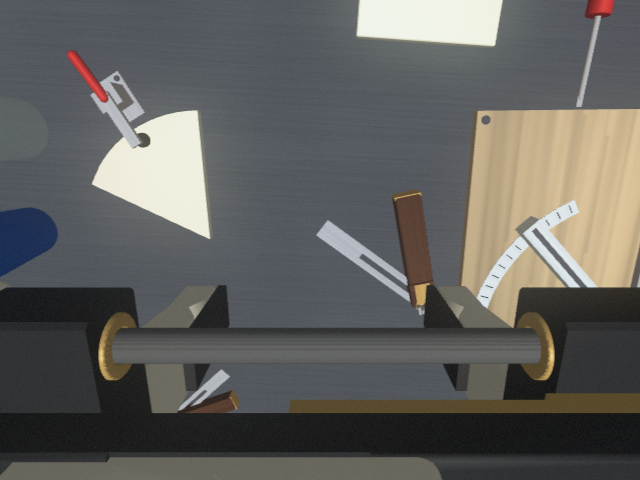

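Wrist view: shelf corner at (210,238), right edge up to (198,111), other edge to (92,184). The middle bevel's butt is at (407,192) and its nose at (420,300). The bed's left edge is at about x=470, and the gripper hides the pivot.

```bash
cat >> h.py <<'E'
def line(c,m,a,b,z,w=5,sub=.1):
    """refine edge a->b (px) by max gradient across; return world line point at a-end, angle deg"""
    g=cv2.GaussianBlur(cv2.cvtColor(c["frame"],cv2.COLOR_RGB2GRAY).astype(np.float32),(0,0),.8)
    a,b=np.array(a,float),np.array(b,float);d=(b-a)/np.linalg.norm(b-a);n=np.array([-d[1],d[0]]);pts=[]
    o=np.arange(-w,w+.01,.25)
    for t in np.linspace(sub,1-sub,40):
        q=(a+t*(b-a)+o[:,None]*n).astype(np.float32)
        v=cv2.remap(g,q[:,0][None],q[:,1][None],cv2.INTER_LINEAR)[0];gr=np.abs(np.gradient(v));i=gr.argmax()
        pts.append(q[i])
    P=bp(c,np.array(pts),z)[:,:2].astype(np.float32)
    l=cv2.fitLine(P*1000,cv2.DIST_HUBER,0,.01,.01).ravel();d=l[:2];p=l[2:]
    w0=bp(c,[a,b],z)[:,:2]*1000
    if d@(w0[1]-w0[0])<0:d=-d
    res=np.abs((P*1000-p)@[-d[1],d[0]]);return p,d,np.degrees(np.arctan2(d[1],d[0])),np.median(res)
def meet(l1,l2):
    s=np.linalg.solve(np.c_[l1[1],-l2[1]],l2[0]-l1[0]);return l1[0]+s[0]*l1[1]
E
python3 - <<'E'
from h import *
c=pickle.load(open("w1.pkl","rb"))
e1=line(c,0,(210,238),(198,111),.012);e2=line(c,0,(210,238),(92,184),.012)
print("shelf",e1[2:],e2[2:],meet(e1,e2),np.radians(e2[2]-e1[2]))
f=c["frame"];P=cloud(c);hsv=cv2.cvtColor(f,cv2.COLOR_RGB2HSV)
w=np.zeros((480,640),bool);w[180:320,385:440]=1
b=(w&(hsv[...,1]>90)&((hsv[...,0]<25)|(hsv[...,0]>170))).astype(np.uint8)
print("depth",rect((b>0)&(P[...,2]>.024)&(P[...,2]<.04),P,0),np.median(P[230:270,408:418,2]))
l=line(c,0,(396,194),(410,287),.028);r=line(c,0,(421,194),(432,285),.028);bt=line(c,0,(396,194),(420,191),.028,4)
print("stockL",l,"\nR",r,"\nbutt",bt,meet(l,bt),meet(r,bt))
bl=line(c,0,(330,221),(402,270),.011);bl2=line(c,0,(318,234),(400,293),.011)
print("blade",bl,bl2)
print("bed",line(c,0,(478,112),(462,275),.012)[2:],"bench",P[300,320,2],P[180,300])
E
```

```text
shelf (np.float32(3.43183), np.float32(0.20938128)) (np.float32(66.19292), np.float32(0.21902752)) [496.7452 260.3992] 1.0953876
depth (array([497.8,   8.7]), array([141.1,  30.8]), 15.1, np.float64(0.0301)) 0.030234218583265665
stockL (array([509.87436 ,  30.286833], dtype=float32), array([-0.9673318, -0.2535135], dtype=float32), np.float32(-165.31447), np.float32(0.3639202)) 
R (array([512.2544   ,  -2.9917278], dtype=float32), array([-0.9663766 , -0.25713086], dtype=float32), np.float32(-165.1001), np.float32(0.43335497)) 
butt (array([564.4556  ,  24.248146], dtype=float32), array([ 0.24369897, -0.9698509 ], dtype=float32), np.float32(-75.895035), np.float32(0.24183533)) [559.6597   43.33434] [567.6       11.734479]
blade (array([493.9017,  65.7028], dtype=float32), array([-0.5563493 , -0.83094853], dtype=float32), np.float32(-123.80369), np.float32(0.12615299)) (array([475.48523,  81.78623], dtype=float32), array([-0.5561326 , -0.83109355], dtype=float32), np.float32(-123.78876), np.float32(0.20583051))
bed (np.float32(-176.69751), np.float32(0.111142084)) bench 0.0031261402087988666 [0.57312175 0.15183088 0.00251245]
```

apply_moves:
  targets:
    - [0.57,-0.0075,0.017,0.035,0,0,0]
    - [0.57,-0.0075,0.017,0.035,0,0,0]
    - [0.57,-0.0075,0.017,0.035,0,0,0]
    - [0.57,-0.0075,0.017,0.035,0,0,0]
    - [0.57,-0.0075,0.017,0.035,0,0,0]
    - [0.57,-0.0075,0.017,0.035,0,0,0]
    - [0.57,0,0,0,0,0,-0.067]
    - [0.57,0,0,0,0,0,-0.067]
    - [0.57,0,0,0,0,0,0]
    - [0.57,0,0,0,0,0,0]

```text
time_s: 2.7
tcp_pos: [0.5207, 0.0158, 0.1207]
eef_rot: [180.0, -0.0, 14.8]
contact_force: [-0.8, 0.1, 0.6]
gripper_width: 0.0499
gripper_force: 0.0
```

```bash
python3 - <<'E'
from h import *
c=capture("wrist");pickle.dump(c,open("w2.pkl","wb"));cv2.imwrite("pics/w2.png",c["frame"][:,:,::-1]);print(c["T"].round(3))
# predicted pixels of fitted stock corners
p=np.array([.4284,-.0085]);a=np.radians(14.8);x=np.array([np.cos(a),np.sin(a)]);y=np.array([-x[1],x[0]])
print([proj(c,[*(p+X*x+Y*y),.028])[0].round(0).tolist() for X,Y in[(.14,.015),(.14,-.015),(0,.015),(0,-.015)]])
E
```

```text
[[ 0.255 -0.928 -0.271  0.593]
 [-0.967 -0.245 -0.071  0.035]
 [-0.001  0.28  -0.96   0.262]
 [ 0.     0.     0.     1.   ]]
[[301.0, 180.0], [351.0, 180.0], [305.0, 381.0], [347.0, 381.0]]
```

View pics/w2.png

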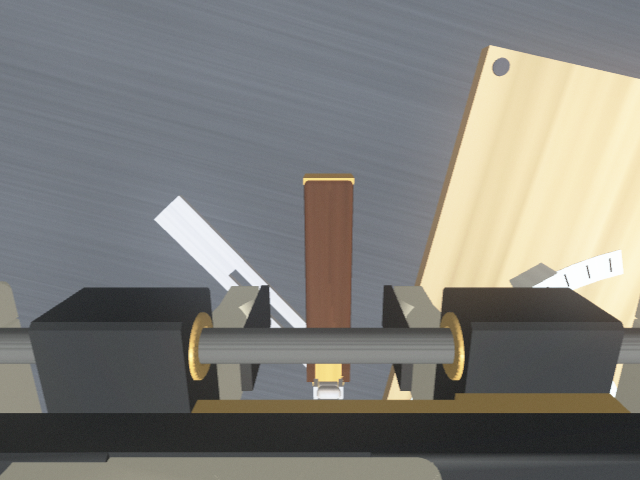

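The stock lies between the jaws, columns 304–353 against the predicted 301–351. I'll descend and grip.

apply_moves:
  newtons: 25
  targets:
    - [0.57,0,0.001,0.028,0,0,0]
    - [0.57,0,0,0.028,0,0,0]
    - [0.57,0,0,0.028,0,0,0]
    - [0.57,0,0,0,0,0,0]
    - [0.57,0,0,0,0,0,0]
    - [0.2,0,0,0,0,0,0]
    - [0.2,0,0,0,0,0,0]
    - [0.2,0,0,0,0,0,0]
    - [0.2,0,0,0,0,0,0]
    - [0.2,0,0,0,0,0,0]
    - [0.2,0,0,0,0,0,0]

```text
time_s: 3.67
tcp_pos: [0.5216, 0.0151, 0.038]
eef_rot: [-180.0, -0.1, 15.1]
contact_force: [-1.7, 0.5, 7.8]
gripper_width: 0.0298
gripper_force: 25.0
```

apply_moves:
  targets:
    - [0.2,0,0,-0.02,0,0,0]
    - [0.2,0,0,-0.03,0,0,0]
    - [0.2,0,0,0,0,0,0]
    - [0.2,0,-0.033,0,0,0,0]
    - [0.2,0,-0.033,0,0,0,0]
    - [0.2,0,-0.033,0,0,0,0]
    - [0.2,0,-0.033,0,0,0,0]
    - [0.2,0,-0.033,0,0,0,0]
    - [0.2,0,-0.033,0,0,0,0]
    - [0.2,0,-0.033,0,0,0,0]
    - [0.2,0,0,0,0,0,0.065]
    - [0.2,0,0,0,0,0,0.065]
    - [0.2,0,0,0,0,0,0]
    - [0.2,0,0,0,0,0,0]

```text
time_s: 4.83
tcp_pos: [0.4603, 0.2379, 0.0863]
eef_rot: [-180.0, 0.0, 3.5]
contact_force: [-0.5, -0.2, -2.7]
gripper_width: 0.0294
gripper_force: 25.0
```

```bash
python3 - <<'E'
from h import *
s=get_state();print(s["tcp_pos"],s["eef_rot"],s["contact_force"],s["moment"])
c=capture("wrist");pickle.dump(c,open("w3.pkl","wb"));cv2.imwrite("pics/w3.png",c["frame"][:,:,::-1])
E
```

```text
[0.46026701 0.23788296 0.08634592] [-1.79987318e+02  1.68518893e-02  3.53614325e+00] [-0.50713754 -0.21488033 -2.74741971] [ 0.17916025  0.14621521 -0.05427516]
```

View pics/w3.png

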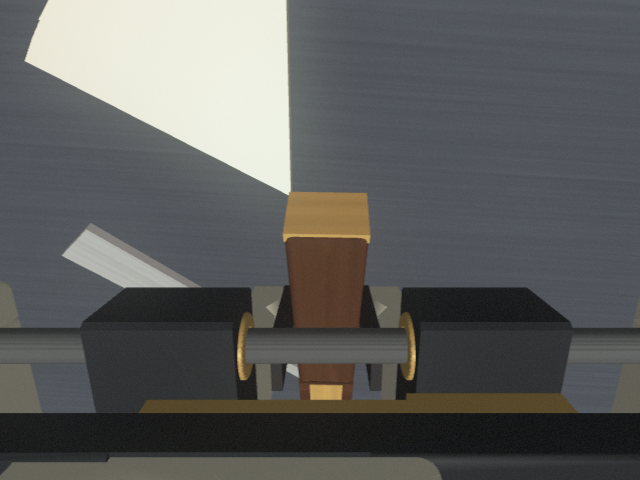

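The bevel is held: butt top edge at row 238, bottom edge at row 194, columns 286–369. The shelf corner is at (290,194), and the blade tip is near (78,242).

```bash
python3 - <<'E'
from h import *
from scipy.optimize import brentq
c=pickle.load(open("w3.pkl","rb"));s=get_state();t=s["tcp_pos"]
e1=line(c,0,(290,194),(288,20),.012);e2=line(c,0,(290,194),(26,63),.012)
print("shelf",e1[2:],e2[2:],meet(e1,e2),e2[2]-e1[2])
g=cv2.cvtColor(c["frame"],cv2.COLOR_RGB2GRAY).astype(float)[:,300:355].mean(1);d=np.abs(np.gradient(g));print([(i,d[i].round(1)) for i in range(185,250) if d[i]>5])
a=np.radians(s["eef_rot"][2]);x=np.array([np.cos(a),np.sin(a)])
al=lambda v,z:(bp(c,(328,v),z)[0,:2]-t[:2])@x
for vt,vb in[(238,194),(239,194),(239,193)]:
    z=brentq(lambda z:al(vt,z)-al(vb,z-.028),.03,.12);print("top z",z,"under rel tcp",z-.028-t[2],"butt along",al(vt,z))
E
```

```text
shelf (np.float32(3.3120472), np.float32(0.1158485)) (np.float32(66.07834), np.float32(0.050751686)) [497.15036 259.9342 ] 62.766293
[(191, np.float64(11.9)), (192, np.float64(17.7)), (193, np.float64(7.0)), (233, np.float64(10.8)), (234, np.float64(18.6)), (235, np.float64(8.3)), (236, np.float64(29.1)), (237, np.float64(48.3)), (238, np.float64(19.1))]Traceback (most recent call last):
  File "<stdin>", line 10, in <module>
    r = _zeros._brentq(f, a, b, xtol, rtol, maxiter, args, full_output, disp)
ValueError: f(a) and f(b) must have different signs
```

```bash
python3 - <<'E'
from h import *
c=pickle.load(open("w3.pkl","rb"));s=get_state();t=s["tcp_pos"]
a=np.radians(s["eef_rot"][2]);x=np.array([np.cos(a),np.sin(a)]);y=np.array([-x[1],x[0]])
for zt in(.0723,.0763,.08):
    print(zt,[((bp(c,(328,v),z)[0,:2]-t[:2])@x).round(4) for v,z in((237,zt),(234.5,zt),(192,zt-.028))],[((bp(c,(u,237),zt)[0,:2]-t[:2])@y).round(4) for u in(286,369)])
E
```

```text
0.0723 [np.float64(0.0311), np.float64(0.0322), np.float64(0.0455)] [np.float64(0.0166), np.float64(-0.0179)]
0.0763 [np.float64(0.0322), np.float64(0.0333), np.float64(0.0461)] [np.float64(0.0162), np.float64(-0.0175)]
0.08 [np.float64(0.0333), np.float64(0.0343), np.float64(0.0467)] [np.float64(0.0158), np.float64(-0.017)]
```

Bottom edge, top edge and width don't agree unless the butt is pitched up about 20° in the grip, with the nose sagging. I'll set it down here, which flattens it, and regrip nearer the pivot with more force.

apply_moves:
  targets:
    - [0.2,0,0,0.015,0,0,0]
    - [0.2,0,0,0.015,0,0,0]
    - [0.2,0,0,0.008,0,0,0]
    - [0.2,0,0,0.006,0,0,0]
    - [0.2,0,0,0.004,0,0,0]
    - [0.2,0,0,0,0,0,0]
    - [0.2,0,0,0,0,0,0]

```text
time_s: 5.47
tcp_pos: [0.4606, 0.2374, 0.0386]
eef_rot: [180.0, 0.0, 3.4]
contact_force: [1.2, -1.3, -1.3]
gripper_width: 0.03
gripper_force: 25.0
```

apply_moves:
  targets:
    - [0.57,0,0,0,0,0,0]
    - [0.57,0,0,0,0,0,0]
    - [0.57,0,0,0,0,0,0]
    - [0.57,-0.008,0,0,0,0,0]
    - [0.57,-0.007,0,0.001,0,0,0]
    - [0.57,0,0,0,0,0,0]
    - [0.57,0,0,0,0,0,0]

```text
time_s: 6.05
tcp_pos: [0.4449, 0.2369, 0.0376]
eef_rot: [180.0, 0.0, 3.4]
contact_force: [-0.4, 0.9, 0.1]
gripper_width: 0.0501
gripper_force: 0.0
```

```bash
cat >> h.py <<'E'
def butt(c,t,yaw,v,us,zt,vb=None):
    a=np.radians(yaw);x=np.array([np.cos(a),np.sin(a)]);y=np.array([-x[1],x[0]])
    print("butt along",[((bp(c,(sum(us)/2,q),z)[0,:2]-t[:2])@x).round(4) for q,z in((v,zt),(vb or v,zt-.028))],"lat",[((bp(c,(u,v),zt)[0,:2]-t[:2])@y).round(4) for u in us])
E
python3 - <<'E'
from h import *
s=get_state();print(s["tcp_pos"],s["contact_force"])
c=capture("wrist");pickle.dump(c,open("w4.pkl","wb"));cv2.imwrite("pics/w4.png",c["frame"][:,:,::-1])
E
```

```text
[0.44494423 0.23693043 0.03764398] [-0.41486685  0.87217696  0.08962982]
```

View pics/w4.png

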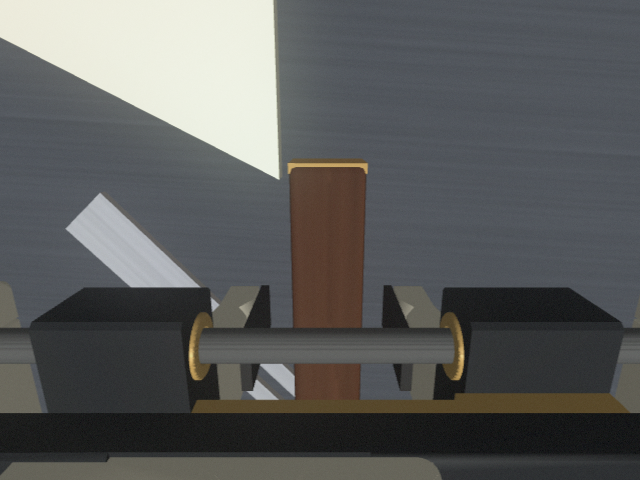

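The bevel lies flat now: butt top edge at row 171, columns 290–367. The shelf corner is at (279,179) and the blade tip at (84,211).

```bash
python3 - <<'E'
from h import *
c=pickle.load(open("w4.pkl","rb"));s=get_state();t=s["tcp_pos"]
e1=line(c,0,(279,179),(274,10),.012);e2=line(c,0,(279,179),(10,45),.012);C=meet(e1,e2)
print("shelf",e1[2:],e2[2:],C,e2[2]-e1[2])
butt(c,t,s["eef_rot"][2],172,(289,367),.028,159)
l=line(c,0,(290,185),(295,320),.028);r=line(c,0,(366,185),(361,320),.028);b=line(c,0,(101,193),(205,288),.011);b2=line(c,0,(67,229),(130,288),.011)
m=line(c,0,(292,172),(364,172),.028)
print(l,r,b[2:],b2[2:],meet(l,m),meet(r,m))
E
```

```text
shelf (np.float32(3.3354115), np.float32(0.08801386)) (np.float32(66.06574), np.float32(0.026474476)) [497.22522 260.0551 ] 62.73033
butt along [np.float64(0.0581), np.float64(0.0609)] lat [np.float64(0.0138), np.float64(-0.0163)]
(array([468.3437, 252.6381], dtype=float32), array([-0.99853414, -0.05412497], dtype=float32), np.float32(-176.89734), np.float32(0.074316874)) (array([470.69415, 222.65977], dtype=float32), array([-0.99835795, -0.05728357], dtype=float32), np.float32(-176.71608), np.float32(0.084200144)) (np.float32(-134.79808), np.float32(0.04657173)) (np.float32(-134.76143), np.float32(0.05829054)) [504.4031  254.59268] [506.1586  224.69464]
```

apply_moves:
  newtons: 50
  targets:
    - [0.2,0,0,0,0,0,0]
    - [0.2,0,0,0,0,0,0]
    - [0.2,0,0,0,0,0,0]
    - [0.2,0,0,0,0,0,0]
    - [0.2,0,-0.003,0,0,0,0]
    - [0.2,0.012,0,0,0,0,0]
    - [0.2,0.012,0,0,0,0,0]
    - [0.2,0.012,0,0,0,0,0]
    - [0.2,0.012,0,0,0,0,0]
    - [0.2,0.012,0,0,0,0,0]
    - [0.2,0.012,0,0,0,0,0]
    - [0.2,0.012,0,0,0,0,0]
    - [0.2,0.012,0,0,0,0,0]
    - [0.2,0,0,0,0,0,0]

```text
time_s: 7.27
tcp_pos: [0.5439, 0.2458, 0.0375]
eef_rot: [-180.0, -0.1, 3.4]
contact_force: [2.9, -0.9, 2.8]
gripper_width: 0.0291
gripper_force: 50.0
```

```bash
python3 - <<'E'
from h import *
s=get_state();print(s["tcp_pos"],s["eef_rot"],s["contact_force"])
c=capture("wrist");pickle.dump(c,open("w5.pkl","wb"));cv2.imwrite("pics/w5.png",c["frame"][:,:,::-1])
for n in((.49719,.26005,.012),): print(proj(c,n))
E
```

```text
[0.54394197 0.24577408 0.03754847] [-1.79998229e+02 -6.82378765e-02  3.36181333e+00] [ 2.90103089 -0.93912834  2.77730911]
[[291.58190628 379.25176881]]
```

View pics/w5.png

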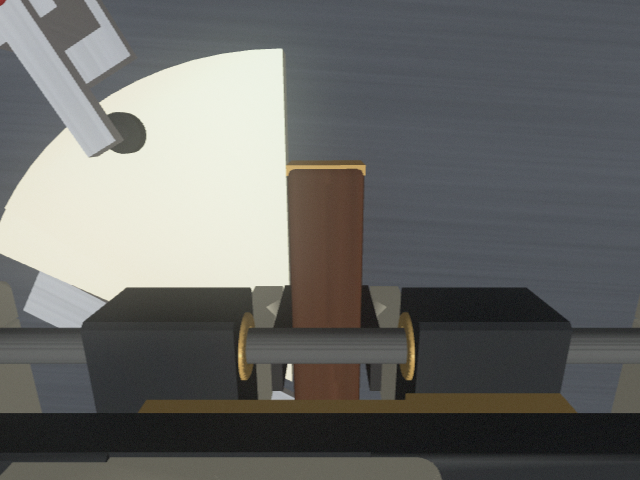

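Blade is now behind the shelf's other edge, its end at (24–40, 270–313). The stock's left edge runs close beside the shelf's right edge at column 288.

```bash
cat > m.py <<'E'
from h import *
def meas(c,s,e1p,stockR,buttrow,blade):
    e1=line(c,0,*e1p,.012);r=line(c,0,*stockR,.028);m=line(c,0,(297,buttrow),(357,buttrow),.028)
    B=meet(r,m);x=-r[1];y=np.array([-x[1],x[0]]);p=B+15*y-140*x
    C=np.array([497.2,260.05]);yaw=np.radians(3.33);sx=np.array([np.cos(yaw),np.sin(yaw)]);sy=np.array([-sx[1],sx[0]])
    print("shelf right edge",e1[2],"offset of old corner from it",(C-e1[0])@[-e1[1][1],e1[1][0]],"stock yaw",r[2]%180)
    print("pivot",p,"in shelf",(p-C)@sx,(p-C)@sy,"y wrt fitted edge",(p-e1[0])@[-e1[1][1],e1[1][0]])
    for b in blade:
        l=line(c,0,*b,.011,4,.15);n=np.array([-l[1][1],l[1][0]]);print("blade angle",l[2]%180,"res",l[3],"pivot off",(p-l[0])@n)
E
python3 - <<'E'
from m import *
c=pickle.load(open("w5.pkl","rb"))
meas(c,get_state(),((284,60),(287,155)),((363,185),(360,285)),172,[((24,313),(70,326))])
e2=line(c,0,(5,259),(100,297),.012,4);print("edge2",e2[2:])
cv2.imwrite("pics/c5.png",cv2.resize(c["frame"][230:335,0:130,::-1],None,fx=5,fy=5,interpolation=cv2.INTER_CUBIC))
E
```

```text
shelf right edge -176.79037 offset of old corner from it 0.2948102582481953 stock yaw 3.9021912
pivot [464.00116 239.82532] in shelf -34.317571470083045 -18.26212131033558 y wrt fitted edge 18.628996
blade angle 63.898895 res 0.13377054 pivot off 9.285164
edge2 (np.float32(-113.50772), np.float32(0.07723868))
```

View pics/c5.png

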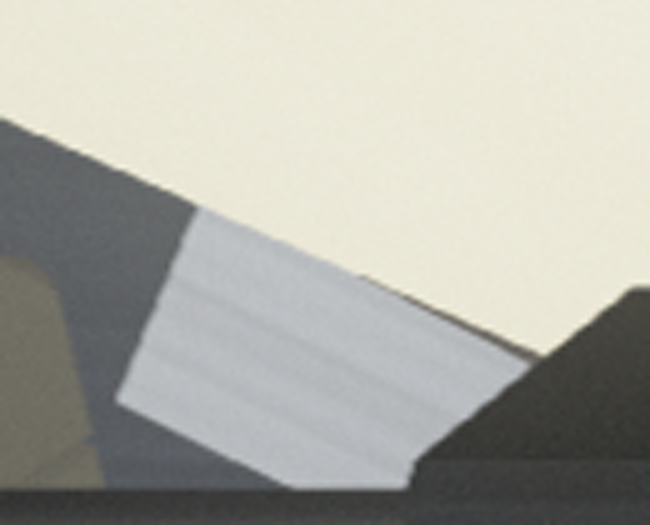

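The blade tip touches the edge, with a thin gap opening toward the pivot at crop (530,358), so the blade is 2–3° short. I'll creep on.

apply_moves:
  targets:
    - [0.2,0.003,-0.001,0,0,0,0]
    - [0.2,0.003,-0.001,0,0,0,0]
    - [0.2,0.002,-0.001,0,0,0,0]
    - [0.2,0,0,0,0,0,0]
    - [0.2,0,0,0,0,0,0]

```text
time_s: 7.73
tcp_pos: [0.5478, 0.2479, 0.0376]
eef_rot: [179.9, 0.1, 3.4]
contact_force: [-5.7, -3.1, 7.9]
gripper_width: 0.0295
gripper_force: 50.0
```

```bash
cat >> m.py <<'E'
def snap(name):
    s=get_state();c=capture("wrist");pickle.dump((c,s),open(name+".pkl","wb"))
    # blade end: predicted corners in shelf frame assuming flush, refine
    print(s["tcp_pos"].round(4),s["eef_rot"].round(2),s["contact_force"].round(2),s["moment"].round(3))
    return c,s
C0=np.array([497.2,260.05])
def sh(p,yaw=3.33):
    a=np.radians(yaw);R=np.array([[np.cos(a),np.sin(a)],[-np.sin(a),np.cos(a)]]);return R@(np.asarray(p)-C0)
E
python3 - <<'E'
from m import *
c,s=snap("w6")
print("corner px",proj(c,(.4972,.26005,.012)),"e1 end",proj(c,(.4972+.148*.9983,.26005+.148*.058,.012)))
g=cv2.cvtColor(c["frame"],cv2.COLOR_RGB2GRAY)
# print predicted tip corner pixels if flush: along edge2
a=np.radians(66.07);d=np.array([np.cos(a),np.sin(a)]);n=np.array([-d[1],d[0]])
for r,o in((137,0),(137,24),(110,24),(90,0)): print(r,o,proj(c,[*((C0+r*d+o*n)/1000),.011]).round(1))
sub=cv2.resize(g[275:345,0:130],None,fx=.5,fy=.5,interpolation=cv2.INTER_AREA)
for row in sub: print(' '.join('%3d'%v for v in row[:60:2]))
E
```

```text
[0.5478 0.2479 0.0376] [1.799e+02 1.400e-01 3.360e+00] [-5.71 -3.12  7.92] [-1.32   2.124  0.178]
corner px [[295.44710698 385.6252425 ]] e1 end [[287.34794209  66.14225871]]
137 0 [[ 27.8 267.8]]
137 24 [[ 14.4 310. ]]
110 24 [[ 69.8 333.2]]
90 0 [[125.5 310.3]]
 97  97 100  99 101 101 102 101 104 180 230 230 231 231 231 231 231 232 231 232 232 232 232 233 232 232 232 232 232 232
 96  97  98  98  99 100 102 103 102 180 197 230 230 230 231 231 231 231 232 232 232 232 232 233 232 232 232 233 231 232
 95  97  97  99 101 101 100 102 102 194 190 191 225 231 231 231 232 231 231 232 232 231 232 232 232 232 232 232 233 231
102 100  97  99 100 101 101 101 105 192 192 189 191 221 231 230 231 232 231 232 231 232 231 232 232 232 232 232 232 232
109 105 100  99 100 100 101 101 116 191 192 192 191 188 218 231 231 231 232 231 231 232 231 232 232 232 232 231 231 232
112 111 103  98  97 100 101 102 148 189 191 191 192 191 188 211 230 231 231 232 232 231 231 231 231 232 232 231 231 232
111 111 112  98  99 100 100 101 176 191 188 189 192 193 190 187 208 230 231 231 231 231 230 231 231 231 231 231 231 
[... 2663 characters left out ...]
  68  67  68  70  70  69  69  71  70  70  71  72  71  72  71  68  66  65  65  64  64  65  63  63  64
 74  71  74  74  75  75  75  76  76  77  77  78  77  78  77  79  79  79  79  78  74  65  66  66  64  63  64  63  62  61
 77  77  79  79  78  79  81  81  81  81  82  81  83  82  82  82  82  82  81  84  80  65  63  65  64  62  63  63  61  62
 83  83  83  84  86  86  85  85  85  85  86  86  85  86  86  87  87  87  87  86  84  64  65  63  62  63  62  61  62  61
 91  90  89  91  91  91  91  92  92  93  92  93  93  92  93  93  92  93  93  93  93  64  63  61  62  62  62  60  59  58
 87  88  89  89  89  88  88  89  90  90  90  90  91  89  91  90  91  90  89  90  91  62  62  61  60  61  61  61  61  60
```

apply_moves:
  targets:
    - [0.2,0.002,0,-0.001,0,0,0]
    - [0.2,0.002,0,0,0,0,0]
    - [0.2,0.002,0,0,0,0,0]
    - [0.2,0,0,0,0,0,0]
    - [0.2,0,0,0,0,0,0]

```text
time_s: 8.2
tcp_pos: [0.5545, 0.2485, 0.0377]
eef_rot: [179.9, 0.1, 3.3]
contact_force: [-1.8, -4.2, -6.1]
gripper_width: 0.0294
gripper_force: 50.0
```

```bash
cat >> m.py <<'E'
def tip(c,a1,a2,q):
    "a1,a2 two px on blade end edge, q far px on outer edge from outer corner a2"
    e=line(c,0,a1,a2,.011,4,.2);o=line(c,0,a2,q,.011,4,.15)
    oc=meet(e,o); x=-o[1]; ang=np.degrees(np.arctan2(x[1],x[0]))
    angE=np.degrees(np.arctan2(e[1][1],e[1][0]))-90
    print("outer corner shelf",sh(oc),"blade ang rel shelf (outer,end)",ang-3.33,(angE-3.33)%180,"res",e[3],o[3]);return oc
def gap(c):
    "gap in mm between shelf edge2 line & blade inner edge: profile along normals at several r"
    a=np.radians(66.07);d=np.array([np.cos(a),np.sin(a)]);n=np.array([-d[1],d[0]])
    g=cv2.cvtColor(c["frame"],cv2.COLOR_RGB2GRAY).astype(np.float32)
    for r in(135,125,115,105,95):
        o=np.arange(-3,12,.5);p=np.array([proj(c,[*((C0+r*d+k*n)/1000),.0115])[0] for k in o],np.float32)
        print(r,p[6].round(0),cv2.remap(g,p[:,0][None],p[:,1][None],cv2.INTER_LINEAR)[0].astype(int).tolist())
E
python3 - <<'E'
from m import *
c,s=pickle.load(open("w6.pkl","rb"));tip(c,(36,277),(24,313),(70,330));gap(c)
c,s=snap("w7");gap(c)
E
```

```text
outer corner shelf [ 37.9169493 130.9352204] blade ang rel shelf (outer,end) 69.89206 59.593826 res 0.049270794 0.33952078
135 [ 31. 270.] [231, 231, 231, 230, 230, 230, 230, 230, 224, 141, 106, 102, 102, 103, 103, 101, 101, 101, 99, 99, 100, 100, 99, 99, 98, 100, 99, 99, 97, 97]
125 [ 53. 279.] [230, 230, 231, 231, 230, 230, 230, 230, 226, 200, 188, 189, 191, 192, 193, 192, 191, 191, 190, 188, 188, 189, 191, 190, 186, 184, 182, 182, 184, 187]
115 [ 74. 288.] [231, 231, 231, 231, 231, 230, 230, 230, 227, 208, 187, 184, 186, 189, 191, 191, 190, 189, 189, 189, 190, 189, 190, 191, 190, 189, 185, 181, 182, 184]
105 [ 94. 298.] [231, 231, 231, 231, 230, 230, 230, 230, 213, 157, 171, 182, 184, 184, 186, 190, 190, 188, 188, 186, 186, 187, 187, 188, 188, 188, 187, 184, 176, 165]
95 [115. 306.] [66, 66, 67, 65, 67, 65, 63, 62, 61, 59, 58, 59, 60, 60, 58, 58, 57, 56, 55, 56, 57, 55, 55, 55, 59, 62, 63, 62, 61, 61]
[0.5545 0.2485 0.0377] [1.7992e+02 1.1000e-01 3.3400e+00] [-1.78 -4.24 -6.08] [-1.807  0.673  0.046]
135 [ 35. 284.] [231, 231, 230, 230, 230, 230, 230, 229, 226, 211, 188, 189, 191, 191, 192, 191, 191, 190, 189, 187, 187, 188, 188, 186, 184, 182, 182, 184, 186, 187]
125 [ 56. 293.] [231, 231, 231, 230, 231, 231, 230, 230, 227, 211, 190, 187, 191, 192, 190, 190, 190, 188, 188, 189, 189, 189, 189, 189, 186, 182, 181, 185, 186, 185]
115 [ 77. 302.] [230, 230, 230, 230, 229, 229, 229, 229, 226, 210, 187, 187, 187, 190, 190, 189, 187, 187, 187, 188, 188, 189, 189, 188, 186, 183, 182, 182, 183, 184]
105 [ 98. 310.] [230, 228, 226, 211, 186, 137, 92, 68, 65, 63, 61, 62, 62, 63, 62, 61, 61, 60, 60, 62, 65, 64, 65, 66, 65, 63, 62, 65, 61, 64]
95 [118. 319.] [58, 59, 58, 55, 55, 56, 57, 59, 57, 62, 62, 61, 62, 64, 63, 61, 59, 61, 61, 61, 63, 65, 64, 62, 63, 64, 65, 64, 61, 60]
```

apply_moves:
  targets:
    - [0.2,0.001,0,0.0005,0,0,0]
    - [0.2,0,0,0,0,0,0]
    - [0.2,0,0,0,0,0,0]

```text
time_s: 8.5
tcp_pos: [0.5552, 0.2486, 0.0377]
eef_rot: [179.9, 0.1, 3.3]
contact_force: [-3.8, -4.8, -2.4]
gripper_width: 0.0289
gripper_force: 50.0
```

```bash
python3 - <<'E'
from m import *
c,s=snap("w8");gap(c)
e1=line(c,0,(287,110),(287,160),.012);r=line(c,0,(363,185),(360,285),.028);m=line(c,0,(297,172),(357,172),.028,8);B=meet(r,m)
print("butt R corner shelf",sh(B),"stock yaw",r[2],"e1",e1[2])
E
```

```text
[0.5552 0.2486 0.0377] [1.7993e+02 1.1000e-01 3.3400e+00] [-3.77 -4.8  -2.44] [-2.003  1.439 -0.018]
135 [ 36. 285.] [231, 231, 230, 230, 229, 229, 229, 229, 228, 202, 189, 189, 191, 191, 190, 192, 189, 189, 189, 189, 188, 190, 189, 187, 182, 181, 182, 184, 187, 186]
125 [ 57. 294.] [231, 231, 231, 230, 230, 230, 230, 230, 229, 201, 189, 189, 192, 192, 191, 190, 190, 189, 188, 188, 189, 190, 190, 189, 185, 181, 182, 185, 184, 183]
115 [ 77. 303.] [231, 231, 231, 230, 230, 230, 229, 229, 229, 205, 188, 185, 188, 191, 190, 189, 188, 188, 188, 187, 188, 189, 189, 187, 185, 183, 180, 181, 182, 184]
105 [ 98. 312.] [209, 180, 147, 109, 77, 67, 64, 63, 64, 64, 61, 60, 62, 59, 57, 58, 59, 60, 64, 65, 65, 65, 65, 65, 65, 62, 63, 64, 65, 67]
95 [118. 321.] [58, 57, 57, 54, 55, 55, 56, 58, 61, 61, 61, 62, 61, 60, 60, 61, 61, 62, 62, 63, 62, 64, 64, 65, 65, 63, 64, 61, 63, 63]
butt R corner shelf [117.20912017 -30.22236014] stock yaw -176.69095 e1 -175.93364
```

apply_moves:
  targets:
    - [0.57,0,0,0,0,0,0]
    - [0.57,0,0,0,0,0,0]
    - [0.57,0,0,0,0,0,0]
    - [0.57,0,0,-0.025,0,0,0]
    - [0.3,0,0,-0.035,0,0,0]
    - [0,0,0,-0.035,0,0,0]
    - [0,0,0,-0.035,0,0,0]
    - [0,0,0,0,0,0,0]
    - [0,0,0,0,0,0,0]

```text
time_s: 9.3
tcp_pos: [0.558, 0.2512, 0.1717]
eef_rot: [-179.7, -0.4, 3.4]
contact_force: [-0.1, 1.0, -1.0]
gripper_width: 0.0224
gripper_force: 0.0
```

```bash
python3 - <<'E'
from m import *
c,s=snap("w9");cv2.imwrite("pics/w9.png",c["frame"][:,:,::-1])
pr=lambda x,y,z:(lambda a:proj(c,[(C0[0]+x*np.cos(a)-y*np.sin(a))/1000,(C0[1]+x*np.sin(a)+y*np.cos(a))/1000,z])[0].round(0))(np.radians(3.33))
a=np.radians(62.75);
for n,q in dict(corner=(0,0,.012),e1=(150,0,.012),e2=(150*np.cos(a),150*np.sin(a),.012),buttR=(118,-30,.028),buttL=(118,0,.028),piv=(-22,-15,.028),tipo=(137*np.cos(a)-24*np.sin(a),137*np.sin(a)+24*np.cos(a),.011)).items():print(n,pr(*q))
E
```

```text
[0.558  0.2512 0.1717] [-179.73   -0.38    3.4 ] [-0.12  1.05 -1.02] [-0.176  0.157  0.074]
corner [312. 296.]
e1 [310. 108.]
e2 [144. 216.]
buttR [351. 154.]
buttL [310. 154.]
piv [330. 329.]
tipo [149. 249.]
```

View pics/w9.png

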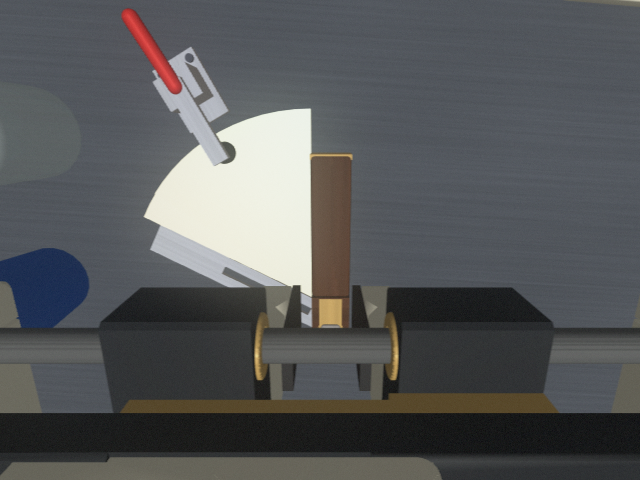

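The bevel lies in the corner: stock at columns 310–352 beside the right edge, blade outer edge from (150,249) to (235,287) along the other edge with no visible gap.

```bash
python3 - <<'E'
from m import *
c,s=pickle.load(open("w9.pkl","rb"))
o=line(c,0,(152,249),(232,286),.011,4,.08);e2=line(c,0,(146,217),(265,272),.012,4,.05);e1=line(c,0,(311,110),(311,152),.012,4)
r=line(c,0,(351.5,160),(350,285),.028,4,.05);m=line(c,0,(314,155),(348,155),.028,3)
B=meet(r,m);x=-r[1];y=np.array([-x[1],x[0]])
if x[0]<0:x=-x;y=-y
p=B+15*y-140*x
n=np.array([-o[1][1],o[1][0]]);print("blade",o[2]+180,o[3],"edge2",e2[2]+180,e2[3],"e1",e1[2]%180,"stock",r[2]%180)
print("pivot shelf",sh(p),"butt",sh(B),"pivot to blade outer",(p-o[0])@n,"edge2 to outer",(e2[0]-o[0])@n, "corner dist", (C0-e2[0])@[-e2[1][1],e2[1][0]])
E
```

```text
blade 65.20839 0.17644393 edge2 66.28509 0.11926377 e1 3.1958313 stock 3.2264252
pivot shelf [-22.61769537 -15.34194986] butt [117.35495457 -30.59504688] pivot to blade outer 13.647877 edge2 to outer 24.40881 corner dist 0.13279953108538223
```

apply_moves:
  newtons: 40
  targets:
    - [0.57,0,0.0015,0,0,0,0]
    - [0.57,0,0,0.03,0,0,0]
    - [0.57,0,0,0.035,0,0,0]
    - [0.57,0,0,0.035,0,0,0]
    - [0.57,0,0,0.022,0,0,0]
    - [0.57,0,0,0.01,0,0,0]
    - [0.57,0,0,0,0,0,0]
    - [0.57,0,0,0,0,0,0]
    - [0.2,0,0,0,0,0,0]
    - [0.2,0,0,0,0,0,0]
    - [0.2,0,0,0,0,0,0]
    - [0.2,0,0,0,0,0,0]

```text
time_s: 10.35
tcp_pos: [0.5564, 0.2483, 0.0367]
eef_rot: [-180.0, -0.1, 3.4]
contact_force: [-1.3, -0.2, 2.3]
gripper_width: 0.0297
gripper_force: 40.0
```

apply_moves:
  targets:
    - [0.2,0.001,0,0,0,0,0]
    - [0.2,0,0,0,0,0,0]
    - [0.2,0,0,0,0,0,0]

```text
time_s: 10.6
tcp_pos: [0.5568, 0.2482, 0.0367]
eef_rot: [-180.0, 0.0, 3.4]
contact_force: [-4.2, 0.7, 4.9]
gripper_width: 0.0292
gripper_force: 40.0
```

apply_moves:
  targets:
    - [0.2,0.0008,-0.001,0,0,0,0]
    - [0.2,0,0,0,0,0,0]
    - [0.2,0,0,0,0,0,0]

```text
time_s: 10.85
tcp_pos: [0.5568, 0.2483, 0.0366]
eef_rot: [179.9, 0.1, 3.4]
contact_force: [-6.3, -1.8, 9.9]
gripper_width: 0.0297
gripper_force: 40.0
```

apply_moves:
  targets:
    - [0.2,0,0,-0.0007,0,0,0]
    - [0.2,0,0,0,0,0,0]
    - [0.2,0,0,0,0,0,0]

```text
time_s: 11.1
tcp_pos: [0.5571, 0.2485, 0.0367]
eef_rot: [179.9, 0.1, 3.4]
contact_force: [-5.8, -1.5, 4.7]
gripper_width: 0.0297
gripper_force: 40.0
```

```bash
python3 - <<'E'
from m import *
c,s=snap("w10")
r=line(c,0,(363,185),(360,285),.028);m=line(c,0,(297,172),(357,172),.028,8)
print("butt R",sh(meet(r,m)));gap(c)
E
```

```text
[0.5571 0.2485 0.0367] [1.7995e+02 8.0000e-02 3.3700e+00] [-5.78 -1.51  4.68] [-0.675  1.975  0.172]
butt R [117.6823542  -30.14631155]
135 [ 35. 290.] [230, 229, 229, 229, 229, 230, 230, 229, 228, 215, 187, 187, 189, 191, 191, 191, 190, 190, 189, 187, 187, 189, 189, 188, 185, 181, 180, 182, 185, 185]
125 [ 56. 299.] [230, 231, 230, 230, 230, 230, 230, 230, 228, 214, 189, 187, 189, 190, 190, 189, 188, 188, 188, 187, 188, 188, 188, 188, 187, 184, 180, 182, 184, 186]
115 [ 77. 308.] [230, 229, 230, 229, 229, 229, 229, 230, 229, 215, 187, 186, 188, 189, 189, 189, 188, 189, 187, 188, 189, 188, 188, 187, 186, 184, 181, 181, 175, 147]
105 [ 97. 316.] [65, 63, 63, 64, 63, 62, 61, 59, 60, 62, 61, 61, 64, 67, 66, 66, 64, 66, 65, 64, 64, 63, 64, 64, 66, 65, 66, 65, 66, 64]
95 [117. 325.] [55, 55, 59, 63, 64, 61, 62, 60, 59, 60, 60, 61, 63, 66, 65, 65, 65, 63, 64, 64, 63, 64, 63, 63, 60, 62, 61, 59, 58, 60]
```

apply_moves:
  targets:
    - [0.57,0,0,0,0,0,0]
    - [0.57,0,0,0,0,0,0]
    - [0.57,0,0,0,0,0,0]
    - [0.57,0,0,-0.02,0,0,0]
    - [0.2,0,0,-0.03,0,0,0]
    - [0,0,0,-0.032,0,0,0]
    - [0,-0.02,0,0,0,0,0]
    - [0,-0.02,0,0,0,0,0]
    - [0,0,0,0,0,0,0]
    - [0,0,0,0,0,0,0]

```text
time_s: 11.98
tcp_pos: [0.5178, 0.247, 0.1194]
eef_rot: [-179.9, -0.1, 3.4]
contact_force: [1.2, -0.9, 0.1]
gripper_width: 0.0156
gripper_force: 0.0
```

```bash
python3 - <<'E'
from m import *
c,s=snap("w11");t=s["tcp_pos"]*1000;print("tcp in shelf",sh(t[:2]),"rel pivot",sh(t[:2])-[-22,-15.2],s["gripper_width"])
sd=capture("side");pickle.dump(sd,open("s11.pkl","wb"))
E
```

```text
[0.5178 0.247  0.1194] [-1.7995e+02 -7.0000e-02  3.4300e+00] [ 1.22 -0.89  0.13] [-0.135 -0.007  0.021]
tcp in shelf [ 19.81463406 -14.1814365 ] rel pivot [41.81463406  1.0185635 ] 0.015609736942697544
```

apply_moves:
  targets:
    - [0,0,0.001,0,0,0,0]
    - [0,0,0,0,0,0,0]
    - [0,0,0,0,0,0,0]
    - [0,0,0,0.008,0,0,0]
    - [0,0,0,0.006,0,0,0]
    - [0,0,0,0.006,0,0,0]
    - [0,0,0,0.006,0,0,0]
    - [0,0,0,0.006,0,0,0]
    - [0,0,0,0.006,0,0,0]
    - [0,0,0,0.006,0,0,0]
    - [0,0,0,0.006,0,0,0]
    - [0,0,0,0.006,0,0,0]
    - [0,0,0,0,0,0,0]

```text
time_s: 13.17
tcp_pos: [0.5188, 0.2457, 0.0621]
eef_rot: [180.0, -0.1, 3.4]
contact_force: [2.3, -0.3, -0.9]
gripper_width: 0.0004
gripper_force: 1.1
```

apply_moves:
  targets:
    - [0,0,0,-0.03,0,0,0]
    - [0,0,0,-0.03,0,0,0]
    - [0,0,0,0,0,0,0]
    - [0,0,0,0,0,0,0]

```text
time_s: 13.5
tcp_pos: [0.5185, 0.2464, 0.124]
eef_rot: [-179.9, -0.1, 3.4]
contact_force: [-0.5, 0.1, -0.7]
gripper_width: 0.0005
gripper_force: 0.0
```

```bash
python3 - <<'E'
from m import *
c,s=snap("w12");sd=capture("side");pickle.dump(sd,open("s12.pkl","wb"));sd0=pickle.load(open("s11.pkl","rb"))
print("diff side", [int(np.abs(sd["frame"][300:380,220:340].astype(int)-sd0["frame"][300:380,220:340]).max())])
for cc in(c,pickle.load(open("w11.pkl","rb"))[0]):
    P=cloud(cc);t=s["tcp_pos"]
    q=P.reshape(-1,3);Q=np.array([sh(a) for a in q[(np.abs(q[:,0]-.5)<.13)&(np.abs(q[:,1]-.25)<.1)][:,:2]*1000]) if 0 else None
    # butt edge
    bp_=proj(cc,[(C0[0]+118)/1000,(C0[1]-15+7)/1000,.028])[0];u,v=bp_;print("butt px",bp_.round(1))
    m=line(cc,0,(u-18,v),(u+18,v),.028,6);print("butt line shelf",sh(m[0]),m[2],m[3])
# scene cam / side cloud for lever: points above bench near pivot
for n,sx in(("side",sd),("scene",capture("scene"))):
    P=cloud(sx).reshape(-1,3);k=(P[:,2]>.034)&(P[:,2]<.1);Q=P[k]
    L=np.c_[np.array([sh(a) for a in Q[:,:2]*1000]),Q[:,2]*1000]
    L=L[(np.abs(L[:,1]+15)<15)&(L[:,0]>-40)&(L[:,0]<60)];print(n,len(L));print(L[np.argsort(L[:,2])][::max(1,len(L)//15)].round(0).tolist())
E
```

```text
[0.5185 0.2464 0.124 ] [-1.7989e+02 -1.1000e-01  3.3800e+00] [-0.49  0.13 -0.71] [-0.142  0.12   0.025]
diff side [149]
butt px [326.   88.3]
butt line shelf [118.05361204 -16.26955316] -73.40219 1.5138284
butt px [327.2  86.1]
butt line shelf [117.7141438  -14.42595144] -86.49541 0.019915268
side 68
[[-33.0, -6.0, 34.0], [-24.0, -10.0, 36.0], [-27.0, -10.0, 36.0], [-14.0, -8.0, 37.0], [-36.0, -4.0, 37.0], [-35.0, -13.0, 37.0], [-9.0, -19.0, 38.0], [-30.0, -6.0, 39.0], [-24.0, -14.0, 39.0], [-22.0, -7.0, 40.0], [-5.0, -14.0, 40.0], [-4.0, -20.0, 41.0], [-33.0, -8.0, 41.0], [-9.0, -20.0, 41.0], [-13.0, -14.0, 42.0], [-10.0, -13.0, 43.0], [-11.0, -9.0, 44.0]]
scene 74
[[-19.0, -22.0, 34.0], [-31.0, -19.0, 35.0], [-32.0, -10.0, 36.0], [-33.0, -12.0, 36.0], [-11.0, -24.0, 37.0], [3.0, -16.0, 37.0], [-1.0, -24.0, 37.0], [-38.0, -19.0, 38.0], [-28.0, -15.0, 38.0], [-28.0, -10.0, 38.0], [-26.0, -13.0, 38.0], [-4.0, -25.0, 39.0], [-25.0, -19.0, 39.0], [-34.0, -16.0, 39.0], [-27.0, -21.0, 40.0], [5.0, -28.0, 40.0], [4.0, -23.0, 40.0], [-6.0, -19.0, 41.0], [-28.0, -20.0, 42.0]]
```

```bash
python3 - <<'E'
from m import *
def hi(sx,lo=.046):
    P=cloud(sx).reshape(-1,3);k=(P[:,2]>lo)&(P[:,2]<.09);Q=P[k]
    L=np.c_[np.array([sh(a) for a in Q[:,:2]*1000]),Q[:,2]*1000]
    L=L[(np.abs(L[:,1]+15)<20)&(L[:,0]>-40)&(L[:,0]<40)];return len(L),L[::max(1,len(L)//10)].round(0).tolist()
print("before",hi(pickle.load(open("s11.pkl","rb"))));print("after",hi(pickle.load(open("s12.pkl","rb"))))
c,s=pickle.load(open("w12.pkl","rb"));c0,_=pickle.load(open("w11.pkl","rb"))
for cc in(c0,c):
    for dz in(-6,0,6):
        u,v=proj(cc,[(C0[0]+118)/1000,(C0[1]-9)/1000,.028])[0];g=cv2.cvtColor(cc["frame"],cv2.COLOR_RGB2GRAY)
    for uu in(312,320,328,336): 
        col=g[int(v)-12:int(v)+12,uu].astype(int);print(uu,int(v)-12,col.tolist())
E
```

```text
before (34, [[-1.0, -21.0, 67.0], [-2.0, -16.0, 65.0], [-3.0, -11.0, 69.0], [-10.0, -19.0, 57.0], [-6.0, -11.0, 64.0], [-12.0, -18.0, 55.0], [-6.0, -10.0, 61.0], [-12.0, -18.0, 50.0], [-6.0, -10.0, 56.0], [-13.0, -14.0, 51.0], [-11.0, -9.0, 53.0], [-16.0, -11.0, 47.0]])
after (1, [[-20.0, -2.0, 47.0]])
312 74 [99, 98, 104, 102, 103, 104, 103, 103, 103, 152, 173, 176, 91, 85, 87, 87, 87, 89, 89, 91, 91, 89, 91, 88]
320 74 [99, 98, 99, 100, 98, 100, 101, 101, 99, 150, 169, 174, 87, 84, 86, 81, 86, 86, 86, 84, 84, 85, 83, 85]
328 74 [93, 94, 96, 97, 96, 97, 99, 100, 100, 149, 171, 170, 87, 79, 81, 82, 83, 83, 84, 84, 86, 83, 83, 81]
336 74 [93, 95, 93, 91, 92, 94, 94, 98, 94, 145, 166, 169, 81, 75, 74, 77, 75, 80, 81, 77, 75, 78, 78, 78]
312 76 [101, 102, 102, 103, 105, 106, 106, 106, 105, 105, 105, 104, 105, 103, 103, 102, 100, 106, 102, 102, 105, 106, 105, 103]
320 76 [98, 99, 100, 102, 102, 102, 101, 100, 100, 101, 101, 99, 101, 100, 99, 100, 103, 104, 101, 101, 100, 101, 103, 101]
328 76 [96, 96, 97, 96, 97, 97, 97, 98, 100, 98, 97, 98, 98, 99, 98, 97, 101, 99, 98, 97, 96, 100, 100, 99]
336 76 [93, 92, 93, 93, 95, 94, 96, 96, 97, 95, 93, 95, 95, 96, 94, 95, 95, 95, 95, 95, 95, 95, 95, 94]
```

The lever is down, but the butt is no longer where it was. I'll locate the bevel now.

```bash
python3 - <<'E'
from m import *
for n in("w11","w12"):
    c,s=pickle.load(open(n+".pkl","rb"));hsv=cv2.cvtColor(c["frame"],cv2.COLOR_RGB2HSV)
    b=((hsv[...,1]>90)&((hsv[...,0]<28)|(hsv[...,0]>170))).astype(np.uint8);b[287:]=0;b[:, :200]=0
    k,l,st,ce=cv2.connectedComponentsWithStats(b)
    for i in range(1,k):
        if st[i,4]>150: print(n,st[i],[p.tolist() for p in cv2.boxPoints(cv2.minAreaRect(np.argwhere(l==i)[:,::-1].astype(np.float32))).round(0)])
for n in("s11","s12"):
    c=pickle.load(open(n+".pkl","rb"));hsv=cv2.cvtColor(c["frame"],cv2.COLOR_RGB2HSV);P=cloud(c)
    b=(hsv[...,1]>100)&((hsv[...,0]<25)|(hsv[...,0]>170))&(P[...,2]>.02)&(P[...,2]<.034)&(P[...,0]>.4)&(P[...,0]<.7)&(P[...,1]>.15)&(P[...,1]<.32);print(n,rect(b,P,0),b.sum())
E
```

```text
w11 [ 301   83   54  204 4889] [[301.0, 83.0], [354.0, 83.0], [354.0, 286.0], [301.0, 286.0]]
w12 [ 305  130   73  156 5051] [[302.0, 285.0], [327.0, 130.0], [378.0, 138.0], [353.0, 293.0]]
s11 (array([542.7, 250. ]), array([148.9,  29.8]), 3.9, np.float64(0.0273)) 297
s12 (array([517.9, 253.5]), array([ 17.1, 151.1]), 87.8, np.float64(0.0266)) 193
```

```bash
python3 - <<'E'
from m import *
c,s=pickle.load(open("w12.pkl","rb"))
r=line(c,0,(377,142),(357,275),.028,6,.05);l=line(c,0,(327,135),(306,270),.028,6,.05);m=line(c,0,(331,131),(374,138),.028,5)
for q in(r,l,m):print(q[2],q[3])
BR,BL=meet(r,m),meet(l,m);print("butt corners",BR,BL,np.linalg.norm(BR-BL));a=np.radians((r[2]%180-180));x=np.array([np.cos(a),np.sin(a)])
if x[0]<0:x=-x
y=np.array([-x[1],x[0]]);p=(BR+BL)/2-140*x;print("yaw",np.degrees(np.arctan2(x[1],x[0])),"pivot",p,"shelf",sh(p),"grip75",p+75*x)
# blade: steel-like lines in side view
sd=capture("scene");pickle.dump(sd,open("sc12.pkl","wb"))
P=cloud(c);
k=(P[...,2]>.02)&(P[...,2]<.06)&(P[...,0]<.53)&(P[...,1]<.27)&(P[...,1]>.2);print(k.sum(),P[k][:,2].max() if k.any() else 0)
for d in(20,40,58):
    q=p+d*x;print(d,proj(c,[*q/1000,.037])[0].round(0))
# blade guess at +62.2deg-? from stock
for th in(61,62,63):
    b=np.array([np.cos(a+np.radians(th)),np.sin(a+np.radians(th))])*(1 if np.cos(a)>0 else -1);n=np.array([-b[1],b[0]])
    print(th,[proj(c,[*(p+u*b+o*n)/1000,.011])[0].round(0).tolist() for u,o in((160,12),(160,-12),(60,12),(60,-12))])
E
```

```text
174.56618 0.124243736
172.77658 0.41307056
-95.63739 0.089334995
butt corners [588.29047 220.05804] [591.22015 249.7381 ] 29.824297
yaw -5.4338226 pivot [450.38446 248.15552] shelf [-47.42740517  -9.15503653] grip75 [525.0474  241.05331]
2478 0.045208296695841754
20 [322. 324.]
40 [326. 296.]
58 [331. 270.]
61 [[118.0, 213.0], [136.0, 184.0], [241.0, 297.0], [261.0, 272.0]]
62 [[116.0, 216.0], [133.0, 187.0], [241.0, 298.0], [259.0, 273.0]]
63 [[114.0, 219.0], [131.0, 191.0], [240.0, 299.0], [258.0, 274.0]]
```

```bash
python3 - <<'E'
from m import *
c,s=pickle.load(open("w12.pkl","rb"))
p=np.array([450.38,248.16])
o=line(c,0,(116,216),(215,281),.011,12,.08)
n=np.array([-o[1][1],o[1][0]]);print("outer",o[2]%180,o[3],"pivot dist",(p-o[0])@n,"rel stock",o[2]%180+5.43)
i=line(c,0,(133,187),(240,262),.011,12,.08);print("inner",i[2]%180,i[3],"pivot dist",(p-i[0])@n)
g=cv2.cvtColor(c["frame"],cv2.COLOR_RGB2GRAY)
for r in range(160,300,7): print(r,g[r,90:262:6].tolist())
P=cloud(c)
print("lever z",[[round(float(P[v,u,2]),3) for u in range(305,345,5)] for v in(262,268,274,280)], [g[v,300:352:3].tolist() for v in(262,268,274,280)])
E
```

```text
outer 56.81745 0.07974553 pivot dist 12.860218216632198 rel stock 62.24745
inner 50.236908 4.1023207 pivot dist -14.087901332441255
160 [94, 97, 229, 230, 231, 231, 231, 233, 233, 233, 234, 234, 235, 234, 235, 235, 236, 237, 236, 236, 237, 238, 237, 238, 237, 239, 238, 238, 238]
167 [92, 93, 229, 231, 230, 231, 231, 232, 233, 233, 233, 234, 234, 234, 235, 236, 236, 237, 237, 235, 235, 238, 237, 237, 237, 237, 237, 238, 238]
174 [93, 94, 155, 230, 231, 232, 232, 233, 232, 233, 233, 234, 234, 234, 234, 235, 235, 235, 236, 235, 235, 236, 237, 237, 238, 238, 237, 238, 238]
181 [95, 95, 96, 100, 98, 230, 231, 233, 232, 232, 234, 234, 234, 234, 234, 236, 235, 236, 235, 236, 236, 237, 236, 237, 237, 237, 236, 238, 238]
188 [91, 95, 96, 97, 97, 101, 105, 219, 232, 233, 232, 233, 233, 236, 236, 235, 234, 234, 235, 235, 236, 236, 235, 237, 236, 236, 238, 238, 237]
195 [93, 95, 93, 98, 100, 101, 123, 189, 186, 115, 232, 233, 234, 234, 234, 234, 236, 236, 235, 236, 236, 236, 236, 237, 237, 237, 237, 237, 236]
202 [92, 92, 92, 94, 98, 100, 185, 189, 188, 191, 186, 110, 233, 233, 233, 234, 235, 23
[... 1652 characters left out ...]
89, 88, 88, 182, 180, 175, 118, 88, 90, 180]
293 [88, 86, 85, 85, 88, 85, 86, 82, 85, 84, 87, 87, 86, 86, 88, 73, 45, 42, 47, 44, 45, 46, 45, 45, 48, 46, 46, 45, 50]
lever z [[0.265, 0.03, 0.031, 0.03, 0.029, 0.031, 0.029, 0.03], [0.002, 0.03, 0.03, 0.265, 0.029, 0.03, 0.03, 0.03], [0.028, 0.03, 0.029, 0.041, 0.041, 0.03, 0.03, 0.03], [0.029, 0.03, 0.03, 0.043, 0.043, 0.044, 0.044, 0.031]] [[235, 235, 99, 73, 80, 81, 79, 81, 79, 78, 76, 76, 74, 74, 72, 72, 70, 70], [234, 235, 85, 75, 80, 77, 79, 75, 79, 76, 78, 76, 74, 73, 72, 71, 69, 72], [94, 94, 70, 75, 82, 78, 80, 94, 99, 88, 81, 75, 72, 73, 71, 74, 72, 68], [94, 93, 69, 74, 78, 78, 84, 172, 177, 179, 181, 177, 178, 138, 68, 70, 68, 74]]
```

Lever is down and the blade locked at about 62.2° against the measured corner angle of 62.75°, but the press dragged the bevel back. I'll regrip it, bring it back into the corner and press again there.

apply_moves:
  newtons: 50
  targets:
    - [0.4,0.011,0.0065,0,0,0,0]
    - [0.57,0,0,0,0,0,0.049]
    - [0.57,0,0,0,0,0,0.049]
    - [0.57,0,0,0,0,0,0]
    - [0.57,0,0,0.03,0,0,0]
    - [0.57,0,0,0.03,0,0,0]
    - [0.57,0,0,0.02,0,0,0]
    - [0.57,0,0,0.006,0,0,0]
    - [0.57,0,0,0,0,0,0]
    - [0.2,0,0,0,0,0,0]
    - [0.2,0,0,0,0,0,0]
    - [0.2,0,0,0,0,0,0]
    - [0.2,0,0,0,0,0,0]

```text
time_s: 14.78
tcp_pos: [0.5302, 0.2406, 0.0381]
eef_rot: [-179.9, -0.1, -5.4]
contact_force: [-0.1, -0.9, 2.7]
gripper_width: 0.0294
gripper_force: 50.1
```

apply_moves:
  targets:
    - [0.2,0,0,-0.0005,0,0,-0.049]
    - [0.2,0,0,0,0,0,-0.048]
    - [0.2,0.007,-0.0015,0,0,0,0]
    - [0.2,0.007,-0.0015,0,0,0,0]
    - [0.2,0.006,-0.0015,0,0,0,0]
    - [0.2,0,0,0,0,0,0]
    - [0.2,0,0,0,0,0,0]

```text
time_s: 15.37
tcp_pos: [0.5501, 0.2458, 0.0382]
eef_rot: [-180.0, -0.1, 3.3]
contact_force: [0.6, -1.8, 4.5]
gripper_width: 0.0295
gripper_force: 50.0
```

```bash
cat >> m.py <<'E'
def stock(c,t,row=172,hw=38,win=12):
    r=line(c,0,(363,row+13),(360,285),.028,6);m=line(c,0,(300,row),(356,row),.028,win);B=meet(r,m);x=r[1]*np.sign(r[1][0]);y=np.array([-x[1],x[0]]);p=B+15*y-140*x
    print("stock yaw",np.degrees(np.arctan2(x[1],x[0])),r[3],m[3],"pivot shelf",sh(p),"world",p);return p
E
python3 - <<'E'
from m import *
c,s=snap("w13");stock(c,0);gap(c)
E
```

```text
[0.5501 0.2458 0.0382] [-1.7997e+02 -9.0000e-02  3.2700e+00] [ 0.56 -1.84  4.53] [-0.763  0.053  0.074]
stock yaw 3.3204665 0.077959985 0.12522286 pivot shelf [-28.06198777 -17.71842664] world [470.2146  240.73146]
135 [ 29. 275.] [230, 230, 230, 229, 229, 230, 230, 230, 210, 143, 103, 102, 102, 102, 102, 101, 100, 101, 102, 102, 101, 102, 101, 101, 101, 100, 98, 98, 98, 97]
125 [ 50. 284.] [231, 231, 231, 230, 229, 230, 230, 230, 218, 161, 109, 107, 106, 107, 134, 172, 187, 186, 186, 191, 192, 190, 189, 190, 190, 189, 188, 188, 190, 190]
115 [ 71. 293.] [231, 231, 230, 230, 231, 231, 231, 230, 218, 165, 111, 107, 105, 104, 125, 168, 187, 185, 184, 189, 191, 191, 189, 188, 188, 188, 189, 189, 189, 189]
105 [ 92. 302.] [229, 229, 230, 229, 229, 230, 229, 230, 213, 156, 108, 104, 103, 102, 118, 157, 183, 182, 183, 185, 188, 189, 187, 186, 186, 175, 147, 120, 95, 75]
95 [112. 310.] [65, 64, 62, 61, 61, 62, 62, 61, 61, 60, 58, 58, 58, 58, 58, 58, 55, 56, 56, 58, 63, 63, 63, 62, 60, 60, 61, 60, 59, 62]
```

apply_moves:
  targets:
    - [0.2,0,-0.0018,-0.0004,0,0,0]
    - [0.2,0.002,-0.0018,0,0,0,0]
    - [0.2,0.0015,0,0,0,0,0]
    - [0.2,0.0015,0,0,0,0,0]
    - [0.2,0,0,0,0,0,0]
    - [0.2,0,0,0,0,0,0]

```text
time_s: 15.92
tcp_pos: [0.552, 0.2484, 0.0381]
eef_rot: [179.9, 0.2, 3.3]
contact_force: [-9.6, -3.6, 14.0]
gripper_width: 0.0292
gripper_force: 50.0
```

```bash
python3 - <<'E'
from m import *
c,s=snap("w14");stock(c,0);gap(c)
E
```

```text
[0.552  0.2484 0.0381] [179.89   0.19   3.27] [-9.58 -3.6  13.99] [-1.42   3.409  0.144]
stock yaw 3.3214614 0.096246436 0.041809216 pivot shelf [-26.05858065 -15.25397676] world [472.07147 243.30812]
135 [ 35. 279.] [230, 231, 231, 230, 230, 230, 230, 230, 209, 147, 105, 102, 101, 115, 160, 182, 176, 173, 182, 186, 179, 181, 185, 180, 177, 180, 182, 176, 182, 186]
125 [ 56. 288.] [230, 231, 231, 230, 231, 230, 230, 231, 212, 157, 110, 104, 106, 112, 166, 185, 185, 186, 188, 191, 191, 191, 190, 189, 188, 188, 188, 189, 189, 189]
115 [ 77. 297.] [231, 231, 230, 230, 230, 231, 230, 229, 220, 166, 111, 105, 103, 109, 150, 180, 185, 185, 187, 189, 190, 188, 188, 188, 187, 187, 187, 187, 188, 189]
105 [ 97. 306.] [230, 230, 229, 229, 229, 230, 230, 229, 215, 158, 108, 103, 94, 87, 90, 82, 64, 62, 61, 61, 61, 61, 61, 57, 57, 62, 64, 64, 65, 65]
95 [117. 314.] [61, 62, 61, 60, 60, 61, 60, 58, 58, 56, 56, 56, 56, 55, 54, 60, 62, 62, 62, 62, 60, 61, 59, 58, 59, 64, 65, 64, 64, 63]
```

apply_moves:
  targets:
    - [0.2,0,0,-0.0008,0,0,0]
    - [0.2,0.0005,0,-0.0004,0,0,0]
    - [0.2,0.0005,0,0,0,0,0]
    - [0.2,0,0,0,0,0,0]
    - [0.2,0,0,0,0,0,0]

```text
time_s: 16.38
tcp_pos: [0.5532, 0.2484, 0.0382]
eef_rot: [179.9, 0.2, 3.3]
contact_force: [-5.3, -3.3, 2.4]
gripper_width: 0.0292
gripper_force: 50.0
```

```bash
python3 - <<'E'
from m import *
c,s=snap("w15");stock(c,0);gap(c)
E
```

```text
[0.5532 0.2484 0.0382] [179.89   0.19   3.26] [-5.33 -3.29  2.41] [-1.286  1.943  0.218]
stock yaw 3.4680374 0.09171453 0.08745365 pivot shelf [-24.97673963 -15.56557349] world [473.1696  243.05989]
135 [ 35. 281.] [229, 230, 230, 230, 230, 229, 229, 229, 227, 154, 115, 148, 182, 186, 186, 187, 189, 192, 191, 189, 190, 189, 188, 188, 188, 189, 189, 188, 187, 183]
125 [ 56. 290.] [231, 231, 231, 230, 230, 229, 230, 230, 228, 153, 112, 144, 182, 186, 186, 188, 190, 191, 191, 191, 190, 187, 187, 189, 188, 189, 190, 190, 187, 183]
115 [ 77. 299.] [230, 231, 230, 230, 230, 230, 230, 230, 226, 155, 111, 128, 170, 186, 185, 187, 189, 190, 190, 189, 188, 187, 187, 187, 187, 189, 189, 189, 186, 182]
105 [ 98. 308.] [231, 230, 230, 230, 229, 229, 228, 221, 190, 128, 74, 64, 64, 62, 61, 61, 60, 59, 58, 57, 59, 59, 61, 65, 65, 66, 65, 64, 62, 62]
95 [118. 317.] [60, 57, 57, 58, 59, 58, 58, 58, 58, 55, 55, 55, 59, 62, 63, 62, 62, 61, 61, 61, 62, 60, 61, 63, 64, 64, 64, 64, 62, 62]
```

Gap down to about 1.3 mm, uniform. Continue.

apply_moves:
  targets:
    - [0.2,0.0008,0,-0.0004,0,0,0]
    - [0.2,0.0007,0,-0.0002,0,0,0]
    - [0.2,0,0,0,0,0,0]
    - [0.2,0,0,0,0,0,0]

```text
time_s: 16.77
tcp_pos: [0.5554, 0.2486, 0.0385]
eef_rot: [179.9, 0.1, 3.3]
contact_force: [-1.9, -5.1, -5.7]
gripper_width: 0.0292
gripper_force: 50.0
```

```bash
python3 - <<'E'
from m import *
c,s=snap("w16");stock(c,0);gap(c)
E
```

```text
[0.5554 0.2486 0.0385] [1.7991e+02 1.3000e-01 3.2500e+00] [-1.94 -5.13 -5.69] [-2.     0.835  0.261]
stock yaw 3.4935892 0.08758347 0.027233146 pivot shelf [-22.7709369  -15.49217672] world [475.3674  243.26129]
135 [ 37. 285.] [230, 230, 230, 230, 230, 230, 230, 230, 229, 201, 189, 189, 191, 192, 191, 191, 190, 189, 188, 187, 187, 188, 189, 190, 186, 182, 181, 183, 185, 186]
125 [ 58. 294.] [230, 230, 230, 230, 230, 229, 230, 230, 228, 203, 189, 187, 190, 191, 190, 189, 188, 188, 188, 189, 190, 189, 189, 189, 186, 183, 182, 182, 184, 185]
115 [ 79. 303.] [230, 230, 231, 230, 230, 229, 230, 230, 226, 203, 188, 186, 188, 190, 190, 189, 188, 186, 186, 187, 186, 189, 189, 189, 188, 184, 179, 180, 183, 184]
105 [ 99. 312.] [156, 116, 89, 71, 67, 64, 63, 62, 60, 59, 62, 60, 60, 60, 60, 61, 59, 61, 65, 64, 64, 63, 64, 63, 64, 64, 63, 64, 65, 66]
95 [119. 320.] [57, 57, 54, 55, 57, 56, 57, 57, 62, 60, 60, 62, 62, 59, 59, 58, 60, 61, 62, 63, 65, 64, 63, 62, 60, 63, 63, 61, 62, 61]
```

apply_moves:
  targets:
    - [0.2,0.0008,0,0.0002,0,0,0]
    - [0.2,0.0008,0,0,0,0,0]
    - [0.2,0,0,0,0,0,0]
    - [0.2,0,0,0,0,0,0]

```text
time_s: 17.15
tcp_pos: [0.5568, 0.2487, 0.0384]
eef_rot: [179.9, 0.1, 3.3]
contact_force: [-3.6, -4.1, -5.4]
gripper_width: 0.0293
gripper_force: 50.0
```

```bash
python3 - <<'E'
from m import *
c,s=snap("w17");stock(c,0);gap(c)
E
```

```text
[0.5568 0.2487 0.0384] [1.7991e+02 1.5000e-01 3.2600e+00] [-3.63 -4.1  -5.4 ] [-1.878  1.196  0.22 ]
stock yaw 3.67557 0.08289449 0.085001156 pivot shelf [-21.43261234 -15.83515845] world [476.7234  242.99663]
135 [ 37. 288.] [230, 231, 230, 230, 230, 230, 229, 229, 228, 210, 190, 188, 190, 191, 191, 189, 189, 189, 188, 187, 188, 190, 190, 189, 185, 182, 181, 183, 185, 184]
125 [ 58. 297.] [230, 230, 231, 230, 230, 230, 229, 229, 228, 211, 191, 187, 189, 191, 192, 192, 190, 189, 189, 189, 189, 190, 190, 189, 186, 182, 180, 183, 185, 184]
115 [ 79. 306.] [231, 230, 230, 230, 230, 230, 231, 229, 228, 209, 188, 185, 188, 189, 189, 189, 187, 187, 186, 186, 188, 189, 189, 188, 186, 181, 180, 182, 184, 183]
105 [ 99. 315.] [65, 65, 64, 62, 63, 64, 64, 61, 60, 60, 61, 61, 60, 59, 61, 66, 66, 65, 65, 65, 65, 64, 63, 62, 65, 67, 68, 65, 67, 68]
95 [119. 323.] [57, 55, 55, 55, 59, 62, 62, 61, 61, 61, 58, 58, 60, 59, 64, 64, 65, 65, 64, 61, 64, 63, 63, 64, 63, 62, 62, 61, 62, 62]
```

apply_moves:
  targets:
    - [0.2,0,0,0,0,0,0]
    - [0.57,0,0,0,0,0,0]
    - [0.57,0,0,0,0,0,0]
    - [0.57,0,0,0,0,0,0]
    - [0.57,0,0,-0.02,0,0,0]
    - [0.2,0,0,-0.03,0,0,0]
    - [0,-0.02,0.001,0,0,0,0]
    - [0,-0.02,0,0,0,0,0]
    - [0,0,0,0,0,0,0]
    - [0,0,0,0,0,0,0]
    - [0,0,0,0.015,0,0,0]
    - [0,0,0,0.009,0,0,0]
    - [0,0,0,0,0,0,0]

```text
time_s: 18.28
tcp_pos: [0.5178, 0.2459, 0.0634]
eef_rot: [179.9, 0.1, 3.3]
contact_force: [-0.3, -0.2, 0.3]
gripper_width: 0.0032
gripper_force: 0.0
```

apply_moves:
  targets:
    - [0,0,0,0.003,0,0,0]
    - [0,0,0,0.002,0,0,0]
    - [0,0,0,0.001,0,0,0]
    - [0,0,0,0,0,0,0]

```text
time_s: 18.62
tcp_pos: [0.5185, 0.2465, 0.0594]
eef_rot: [-180.0, -0.0, 3.3]
contact_force: [-0.3, 0.4, -0.9]
gripper_width: 0.0003
gripper_force: 0.0
```

apply_moves:
  targets:
    - [0,0,0,0.0015,0,0,0]
    - [0,0,0,0.0015,0,0,0]
    - [0,0,0,0,0,0,0]

```text
time_s: 18.87
tcp_pos: [0.5186, 0.2466, 0.0567]
eef_rot: [-180.0, -0.1, 3.3]
contact_force: [1.3, 0.1, 1.9]
gripper_width: 0.0005
gripper_force: 1.1
```

apply_moves:
  targets:
    - [0,0,0,0.001,0,0,0]
    - [0,0,0,0.001,0,0,0]
    - [0,0,0,0,0,0,0]
    - [0,0,0,0,0,0,0]

```text
time_s: 19.2
tcp_pos: [0.5187, 0.2467, 0.056]
eef_rot: [-180.0, -0.1, 3.3]
contact_force: [-2.4, -1.9, 14.9]
gripper_width: 0.0002
gripper_force: 7.7
```

Lever fully flat (tip at 37 mm, 15 N). Lift and verify.

apply_moves:
  targets:
    - [0,0,0,-0.025,0,0,0]
    - [0.3,0.01,0,-0.03,0,0,0]
    - [0.57,0.015,0,-0.03,0,0,0]
    - [0.57,0.015,0,-0.03,0,0,0]
    - [0.57,0,0,0,0,0,0]
    - [0.57,0,0,0,0,0,0]

```text
time_s: 19.7
tcp_pos: [0.5591, 0.2492, 0.1709]
eef_rot: [-179.9, -0.1, 3.2]
contact_force: [-0.1, -0.1, -0.7]
gripper_width: 0.0285
gripper_force: 0.0
```

```bash
python3 - <<'E'
from m import *
c,s=snap("w18")
pr=lambda x,y,z:(lambda a:proj(c,[(C0[0]+x*np.cos(a)-y*np.sin(a))/1000,(C0[1]+x*np.sin(a)+y*np.cos(a))/1000,z])[0])(np.radians(3.33))
a=np.radians(62.75);ed=lambda r,o,z:pr(r*np.cos(a)-o*np.sin(a),r*np.sin(a)+o*np.cos(a),z)
o=line(c,0,ed(132,24,.011),ed(75,24,.011),.011,5,.05);e2=line(c,0,ed(145,0,.012),ed(60,0,.012),.012,5,.05)
r=line(c,0,pr(115,-30,.028),pr(30,-30,.028),.028,4,.05);m=line(c,0,pr(118.6,-27,.028),pr(118.6,-3,.028),.028,4)
B=meet(r,m);x=r[1]*np.sign(r[1][0]);y=np.array([-x[1],x[0]]);p=B+15*y-140*x
print("px",ed(132,24,.011),ed(75,24,.011));print("blade",o[2]%180,o[3],"edge2",e2[2]%180,e2[3],"stock",r[2]%180,r[3],m[3],"pivot",sh(p))
n=np.array([-o[1][1],o[1][0]]);print("pivot-outer",(p-o[0])@n,"e2-outer",(e2[0]-o[0])@n)
E
```

```text
[0.5591 0.2492 0.1709] [-1.7987e+02 -1.5000e-01  3.2400e+00] [-0.11 -0.08 -0.72] [-0.19   0.153  0.001]
px [151.66007479 252.41497529] [216.15973046 282.13570541]
blade 65.85245 0.14367096 edge2 66.15424 0.18184412 stock 3.4863129 0.15948302 0.025379628 pivot [-21.98260798 -15.91282394]
pivot-outer 13.069023 e2-outer 24.201385
```

apply_moves:
  newtons: 58
  targets:
    - [0.57,-0.0115,0.0005,0.03,0,0,0]
    - [0.57,-0.0115,0,0.03,0,0,0]
    - [0.57,0,0,0.035,0,0,0]
    - [0.57,0,0,0.022,0,0,0]
    - [0.57,0,0,0.014,0,0,0]
    - [0.57,0,0,0.001,0,0,0]
    - [0.57,0,0,0,0,0,0]
    - [0.2,0,0,0,0,0,0]
    - [0.2,0,0,0,0,0,0]
    - [0.2,0,0,0,0,0,0]
    - [0.2,0,0,0,0,0,0]
    - [0.2,0,0,0,0,0,0]

```text
time_s: 20.75
tcp_pos: [0.5355, 0.2472, 0.0383]
eef_rot: [-179.9, -0.1, 3.3]
contact_force: [-1.7, 1.0, 4.6]
gripper_width: 0.0289
gripper_force: 58.0
```

apply_moves:
  targets:
    - [0.2,0,0.002,-0.008,0,0,0]
    - [0.2,0,0.005,-0.015,0,0,0]
    - [0.2,0,0.01,-0.025,0,0,0]
    - [0.2,0,0.01,-0.025,0,0,0]
    - [0.2,0,0,0,0,0,0]
    - [0.2,0,0,0,0,0,0]

```text
time_s: 21.25
tcp_pos: [0.5369, 0.2197, 0.1116]
eef_rot: [-179.9, -0.1, 3.2]
contact_force: [-0.6, 0.1, -5.4]
gripper_width: 0.0294
gripper_force: 58.0
```

```bash
cat >> m.py <<'E'
def hand(c,s):
    "find butt edges and width in hand"
    g=cv2.cvtColor(c["frame"],cv2.COLOR_RGB2GRAY).astype(float)
    col=cv2.GaussianBlur(g[:,310:346].mean(1)[:,None],(0,0),1).ravel();d=np.gradient(col)
    print("rows",[(i,round(d[i],1)) for i in range(40,285) if abs(d[i])>4 and abs(d[i])==np.abs(d[max(0,i-3):i+4]).max()])
E
python3 - <<'E'
from m import *
c,s=snap("w19");hand(c,s)
hsv=cv2.cvtColor(c["frame"],cv2.COLOR_RGB2HSV);b=((hsv[...,1]>90)&((hsv[...,0]<28)|(hsv[...,0]>170))).astype(np.uint8);b[287:]=0
k,l,st,ce=cv2.connectedComponentsWithStats(b);i=1+st[1:,4].argmax();print(st[i]);
for v in range(st[i,1]+2,285,12):
    u=np.where(l[v]==i)[0];print(v,u.min(),u.max(),end=' | ')
E
```

```text
[0.5369 0.2197 0.1116] [-1.7989e+02 -1.0000e-01  3.2200e+00] [-0.64  0.11 -5.38] [-0.148  0.087 -0.005]
rows [(106, np.float64(25.6)), (110, np.float64(-32.6))]
[  285   107    83   180 13237]
109 285 367 | 121 288 364 | 133 289 364 | 145 288 364 | 157 289 364 | 169 290 363 | 181 290 363 | 193 291 363 | 205 290 362 | 217 290 362 | 229 291 362 | 241 291 361 | 253 291 361 | 265 291 361 | 277 292 360 |
```

```bash
python3 - <<'E'
from m import *
c=pickle.load(open("w1.pkl","rb"))
l=line(c,0,(478,114),(462,275),.012,5);t=line(c,0,(480,111),(636,108),.012,5);K=meet(l,t)
a=np.radians(3.33);x=np.array([np.cos(a),np.sin(a)]);y=np.array([-x[1],x[0]]);O=K-280*x-215*y
print("bed corner",K,l[2],t[2],l[3],t[3],"origin",O,"sees rule far end at",O+270*x)
# check in side/scene images
for n in("side0","scene0"):
    q=pickle.load(open(n+".pkl","rb"))
    for nm,(X,Y,Z) in dict(knob=(0,2,.05),r0=(25,0,.022),r1=(270,0,.022),r1b=(270,-20,.022),c1=(280,-45,.012),c2=(-50,215,.012)).items():
        print(n,nm,proj(q,[*(O+X*x+Y*y)/1000,Z])[0].round(0),end=' ')
    print()
c,s=pickle.load(open("w19.pkl","rb"))
for zt in(.0976,.1016): butt(c,s["tcp_pos"],3.3,110,(285,367),zt,106)
E
```

```text
bed corner [662.0879  -45.47066] -176.61461 -86.56299 0.20552257 0.30631962 origin [ 395.04931078 -276.371932  ] sees rule far end at [ 664.5934264  -260.68850961]
side0 knob [373. 182.] side0 r0 [365. 187.] side0 r1 [295. 180.] side0 r1b [296. 176.] side0 c1 [295. 174.] side0 c2 [383. 237.] 
scene0 knob [192. 302.] scene0 r0 [201. 317.] scene0 r1 [280. 391.] scene0 r1b [272. 399.] scene0 c1 [267. 414.] scene0 c2 [253. 248.] 
butt along [np.float64(0.0814), np.float64(0.0844)] lat [np.float64(0.0153), np.float64(-0.0159)]
butt along [np.float64(0.0812), np.float64(0.0842)] lat [np.float64(0.0148), np.float64(-0.0155)]
```

apply_moves:
  targets:
    - [0.2,0,0.015,-0.01,0,0,0]
    - [0.2,0.001,0.025,-0.01,0,0,0]
    - [0.2,0.001,0.033,-0.01,0,0,0]
    - [0.2,0.001,0.033,-0.008,0,0,0]
    - [0.2,0.001,0.033,0,0,0,0]
    - [0.2,0.001,0.033,0,0,0,0]
    - [0.2,0.001,0.033,0,0,0,0]
    - [0.2,0.001,0.033,0,0,0,0]
    - [0.2,0.001,0.033,0,0,0,0]
    - [0.2,0.001,0.033,0,0,0,0]
    - [0.2,0.001,0.033,0,0,0,0]
    - [0.2,0.001,0.033,0,0,0,0]
    - [0.2,0.001,0.033,0,0,0,0]
    - [0.2,0.001,0.033,0,0,0,0]
    - [0.2,0.001,0.018,0,0,0,0]
    - [0.2,0.001,0.006,0,0,0,0]
    - [0.2,0,0,0,0,0,0]
    - [0.2,0,0,0,0,0,0]

```text
time_s: 22.8
tcp_pos: [0.5771, -0.2383, 0.1469]
eef_rot: [-180.0, 0.1, 3.2]
contact_force: [-0.2, 0.5, -4.8]
gripper_width: 0.0292
gripper_force: 58.0
```

```bash
cat >> m.py <<'E'
TO=np.array([395.05,-276.37]);TY=3.33
def tw(X,Y):
    a=np.radians(TY);return TO+X*np.array([np.cos(a),np.sin(a)])+Y*np.array([-np.sin(a),np.cos(a)])
def tr(p):
    a=np.radians(TY);return np.array([[np.cos(a),np.sin(a)],[-np.sin(a),np.cos(a)]])@(np.asarray(p)-TO)
def tp(c,X,Y,Z): return proj(c,[*tw(X,Y)/1000,Z])[0]
E
python3 - <<'E'
from m import *
c,s=snap("w20")
hand(c,s);print("tcp trimmer",tr(s["tcp_pos"][:2]*1000))
g=cv2.cvtColor(c["frame"],cv2.COLOR_RGB2GRAY)
for n,q in dict(far=(270,0,.022),far2=(270,-20,.022),mid=(160,0,.022),c=(280,215,.012),c2=(280,-45,.012),fend=(155,142,.032)).items():print(n,tp(c,*q).round(1))
# profiles across rule in Y at several X
for X in(200,220,240,260):
    Y=np.arange(-30,16,1.);p=np.array([tp(c,X,k,.022) for k in Y],np.float32);v=cv2.remap(g.astype(np.float32),p[:,0][None],p[:,1][None],cv2.INTER_LINEAR)[0].astype(int);print(X,p[30].round(0),v.tolist())
for Y in(0,120,160):
    X=np.arange(262,298,1.);p=np.array([tp(c,k,Y,.012) for k in X],np.float32);print(Y,p[18].round(0),cv2.remap(g.astype(np.float32),p[:,0][None],p[:,1][None],cv2.INTER_LINEAR)[0].astype(int).tolist())
E
```

```text
[ 0.5771 -0.2383  0.1469] [-1.7995e+02  1.4000e-01  3.2300e+00] [-0.24  0.54 -4.78] [-0.097  0.037 -0.023]
rows [(94, np.float64(34.8)), (110, np.float64(-37.4))]
tcp trimmer [183.97048953  27.45355816]
far [367.8 109.6]
far2 [398.6 109.6]
mid [363.5 268.5]
c [45.3 95.1]
c2 [434.1  94.3]
fend [164.7 280.2]
200 [365. 215.] [209, 206, 203, 199, 196, 198, 199, 191, 126, 95, 155, 226, 227, 226, 228, 228, 228, 226, 228, 230, 228, 229, 229, 230, 229, 226, 228, 226, 226, 229, 197, 133, 91, 98, 98, 100, 99, 98, 97, 95, 95, 95, 97, 98, 98, 99]
220 [366. 186.] [211, 208, 203, 200, 197, 198, 200, 201, 145, 97, 165, 224, 227, 227, 229, 230, 229, 227, 229, 231, 231, 229, 230, 229, 230, 227, 228, 228, 228, 229, 199, 127, 100, 99, 99, 98, 99, 97, 95, 96, 96, 97, 96, 98, 97, 96]
240 [367. 157.] [211, 207, 203, 199, 197, 198, 199, 194, 140, 101, 170, 228, 227, 229, 230, 231, 229, 228, 229, 231, 230, 230, 229, 230, 230, 227, 228, 229, 230, 230, 198, 121, 102, 100, 98, 100, 98, 97, 97, 97, 96, 97, 97, 98, 97, 97]
260 [367. 126.] [209, 206, 201, 197, 193, 196, 198, 198, 150, 96, 157, 223, 227, 230, 231, 230, 229, 228, 229, 230, 231, 230, 229, 229, 230, 227, 229, 230, 231, 231, 205, 123, 100, 99, 99, 100, 99, 98, 97, 95, 95, 96, 95, 98, 98, 99]
0 [367.  94.] [124, 111, 118, 129, 179, 199, 200, 201, 201, 215, 214, 220, 222, 222, 222, 221, 222, 222, 208, 115, 118, 119, 118, 118, 116, 116, 120, 119, 116, 116, 116, 117, 117, 116, 116, 115]
120 [187.  95.] [227, 227, 228, 228, 228, 227, 227, 227, 227, 227, 227, 227, 226, 227, 227, 227, 226, 226, 208, 131, 122, 122, 122, 120, 119, 119, 118, 120, 121, 121, 121, 119, 116, 119, 116, 116]
160 [127.  95.] [220, 221, 220, 220, 219, 219, 220, 220, 220, 219, 220, 218, 219, 218, 219, 218, 219, 218, 209, 119, 118, 121, 119, 118, 119, 117, 113, 115, 116, 115, 116, 117, 116, 117, 114, 112]
```

apply_moves:
  targets:
    - [0.2,0.02,0,0,0,0,0]
    - [0.2,0,0,0.03,0,0,0]
    - [0.2,0,0,0.03,0,0,0]
    - [0.2,0,0,0.02,0,0,0]
    - [0.2,0,0,0.008,0,0,0]
    - [0.2,0,0,0.005,0,0,0]
    - [0.2,0,0,0.002,0,0,0]
    - [0.2,0,0,0,0,0,0]
    - [0.2,0,0,0,0,0,0]

```text
time_s: 23.6
tcp_pos: [0.599, -0.2373, 0.0547]
eef_rot: [180.0, -0.1, 3.3]
contact_force: [-0.5, -0.5, -5.1]
gripper_width: 0.029
gripper_force: 58.0
```

```bash
cat >> m.py <<'E'
def prof(c,P0,P1,z,n=1.,):
    g=cv2.cvtColor(c["frame"],cv2.COLOR_RGB2GRAY).astype(np.float32);P0,P1=np.array(P0,float),np.array(P1,float);L=np.linalg.norm(P1-P0)
    p=np.array([tp(c,*(P0+(P1-P0)*k/L),z) for k in np.arange(0,L,n)],np.float32)
    return p[0].round(0).tolist(),p[-1].round(0).tolist(),cv2.remap(g,p[:,0][None],p[:,1][None],cv2.INTER_LINEAR)[0].astype(int).tolist()
E
python3 - <<'E'
from m import *
c,s=snap("w21");hand(c,s);print("tcp trimmer",tr(s["tcp_pos"][:2]*1000))
for Y in(110,130,150): print(Y,prof(c,(130,Y),(260,Y),.023,3))
E
```

```text
[ 0.599  -0.2373  0.0547] [ 1.7997e+02 -1.3000e-01  3.3200e+00] [-0.5  -0.52 -5.13] [-0.21  -0.06  -0.029]
rows [(106, np.float64(30.7)), (110, np.float64(-39.3))]
tcp trimmer [205.83146107  27.18643518]
110 ([171.0, 420.0], [139.0, 179.0], [38, 37, 95, 95, 94, 67, 68, 68, 69, 68, 68, 67, 70, 69, 70, 70, 73, 73, 69, 66, 52, 58, 60, 63, 65, 70, 226, 226, 226, 227, 227, 227, 227, 228, 227, 228, 228, 228, 227, 227, 228, 227, 229, 226])
130 ([134.0, 420.0], [94.0, 179.0], [37, 39, 68, 69, 68, 68, 70, 70, 68, 69, 70, 72, 72, 72, 75, 76, 77, 76, 75, 71, 60, 63, 66, 70, 149, 228, 226, 131, 220, 220, 220, 220, 220, 220, 220, 220, 221, 219, 220, 219, 219, 220, 219, 219])
150 ([97.0, 420.0], [49.0, 179.0], [47, 46, 113, 203, 245, 244, 239, 210, 210, 209, 210, 210, 116, 127, 128, 127, 114, 101, 80, 221, 222, 231, 229, 230, 229, 228, 228, 233, 231, 233, 194, 198, 222, 224, 223, 222, 223, 222, 223, 223, 222, 223, 222, 222])
```

apply_moves:
  targets:
    - [0.2,0,0,0.002,0,0,0]
    - [0.2,0,0,0.0015,0,0,0]
    - [0.2,0,0,0,0,0,0]
    - [0.2,0,0,0,0,0,0]

```text
time_s: 23.98
tcp_pos: [0.5984, -0.2375, 0.0504]
eef_rot: [180.0, -0.1, 3.3]
contact_force: [-0.9, 0.4, -1.5]
gripper_width: 0.0294
gripper_force: 58.0
```

apply_moves:
  targets:
    - [0.2,0,0.004,0,0,0,0]
    - [0.2,0,0.004,0,0,0,0]
    - [0.2,0,0.0035,0,0,0,0]
    - [0.2,0,0.0015,0,0,0,0]
    - [0.2,0,0,0,0,0,0]
    - [0.2,0,0,0,0,0,0]

```text
time_s: 24.48
tcp_pos: [0.5991, -0.2491, 0.0503]
eef_rot: [-179.9, -0.1, 3.3]
contact_force: [-1.8, 13.4, 6.5]
gripper_width: 0.0289
gripper_force: 58.0
```

```bash
python3 - <<'E'
from m import *
c,s=snap("w22");hand(c,s);print("tcp trimmer",tr(s["tcp_pos"][:2]*1000))
r=line(c,0,(363,130),(360,280),.040,6,.05);m=line(c,0,(300,110),(356,110),.040,6);B=meet(r,m);x=r[1]*np.sign(r[1][0]);y=np.array([-x[1],x[0]]);p=B+15*y-140*x
print("stock yaw",np.degrees(np.arctan2(x[1],x[0])),r[3],"pivot trimmer",tr(p))
E
```

```text
[ 0.5991 -0.2491  0.0503] [-1.7991e+02 -5.0000e-02  3.2900e+00] [-1.8 13.4  6.5] [4.397 0.463 0.032]
rows [(106, np.float64(30.7)), (110, np.float64(-39.6))]
tcp trimmer [205.26978467  15.36502767]
stock yaw 3.3412352 0.10972369 pivot trimmer [146.61363563  15.50827829]
```

apply_moves:
  targets:
    - [0.2,0,-0.0012,-0.0004,0,0,0]
    - [0.2,-0.006,0,0,0,0,0]
    - [0.2,-0.01,0,0,0,0,0]
    - [0.2,-0.01,0,0,0,0,0]
    - [0.2,-0.01,0,0,0,0,0]
    - [0.2,-0.01,0,0,0,0,0]
    - [0.2,-0.01,0,0,0,0,0]
    - [0.2,-0.01,0,0,0,0,0]
    - [0.2,-0.01,0,0,0,0,0]
    - [0.2,-0.01,0,0,0,0,0]
    - [0.2,-0.01,0,0,0,0,0]
    - [0.2,-0.006,0,0,0,0,0]
    - [0.2,0,0,0,0,0,0]
    - [0.2,0,0,0,0,0,0]

```text
time_s: 25.7
tcp_pos: [0.4961, -0.2551, 0.0503]
eef_rot: [-180.0, 0.1, 3.3]
contact_force: [-2.3, 4.4, 3.5]
gripper_width: 0.0289
gripper_force: 58.0
```

```bash
cat >> m.py <<'E'
def tstock(c):
    r=line(c,0,(363,130),(360,280),.040,6,.05);m=line(c,0,(300,110),(356,110),.040,8);B=meet(r,m);x=r[1]*np.sign(r[1][0]);y=np.array([-x[1],x[0]]);p=B+15*y-140*x
    print("stock yaw",np.degrees(np.arctan2(x[1],x[0])),r[3],m[3],"pivot trimmer",tr(p));return tr(p)
def bprof(c,p,th=62.4):
    "profiles along normals of blade, at distances u along blade, from o=-20 to 50 (left), at blade top z .023"
    a=np.radians(th);b=np.array([np.cos(a),np.sin(a)]);n=np.array([-b[1],b[0]])
    for u in(155,140,125,110): print(u,prof(c,p+u*b-20*n,p+u*b+52*n,.023,2))
E
python3 - <<'E'
from m import *
c,s=snap("w23");hand(c,s);print("tcp trimmer",tr(s["tcp_pos"][:2]*1000));p=tstock(c);bprof(c,p)
E
```

```text
[ 0.4961 -0.2551  0.0503] [-1.7999e+02  7.0000e-02  3.2700e+00] [-2.29  4.35  3.5 ] [1.811 1.004 0.006]
rows [(110, np.float64(-34.0))]
tcp trimmer [102.09217639  15.37801457]
stock yaw 3.4647193 0.096427724 0.0593625 pivot trimmer [43.51045974 15.22382291]
155 ([41.0, 230.0], [1.0, 351.0], [247, 247, 247, 245, 126, 220, 224, 223, 223, 218, 221, 219, 223, 218, 222, 220, 222, 141, 138, 138, 138, 202, 145, 131, 131, 131, 126, 125, 68, 74, 89, 98, 110, 115, 110, 122])
140 ([73.0, 245.0], [31.0, 364.0], [243, 225, 212, 212, 127, 220, 223, 222, 224, 219, 220, 218, 223, 218, 222, 221, 222, 140, 137, 138, 137, 145, 243, 243, 81, 76, 94, 101, 113, 115, 112, 124, 124, 121, 117, 158])
125 ([105.0, 259.0], [61.0, 376.0], [210, 209, 207, 205, 123, 218, 221, 219, 222, 217, 217, 217, 220, 215, 220, 219, 221, 139, 134, 133, 75, 76, 93, 102, 111, 113, 115, 123, 124, 123, 118, 170, 243, 242, 241, 205])
110 ([136.0, 273.0], [88.0, 390.0], [216, 219, 220, 217, 81, 65, 65, 66, 62, 60, 60, 59, 57, 57, 60, 67, 65, 73, 72, 71, 73, 72, 71, 73, 72, 71, 71, 72, 73, 73, 71, 70, 72, 86, 214, 213, 199])
```

```bash
cat >> m.py <<'E'
def fence(c,a,b,z=.032):
    f=line(c,0,a,b,z,4,.03);ang=f[2]%180-TY
    q=tr(f[0]);t=np.radians(ang);d=q-[0,2];print("fence edge ang",ang,f[3],"y in fence frame",-np.sin(t)*d[0]+np.cos(t)*d[1],"from pivot ang if y=-12:",np.degrees(np.arctan2(d[1],d[0])+np.arcsin(12/np.linalg.norm(d))))
def blade(c,a,b,p):
    o=line(c,0,a,b,.023,4,.05);n=np.array([-o[1][1],o[1][0]]);print("blade ang",o[2]%180-TY,o[3],"pivot dist",(tw(*p)-o[0])@n)
E
python3 - <<'E'
from m import *
c,s=pickle.load(open("w23.pkl","rb"));p=np.array([43.5,15.2])
fence(c,(3,293),(47,318));fence(c,(17.6,301),(47.2,318))
a=np.radians(62.4);b=np.array([np.cos(a),np.sin(a)]);n=np.array([-b[1],b[0]])
blade(c,tp(c,*(p+157*b-12*n),.023),tp(c,*(p+118*b-12*n),.023),p);blade(c,tp(c,*(p+157*b+13*n),.023),tp(c,*(p+125*b+13*n),.023),p)
g=cv2.cvtColor(c["frame"],cv2.COLOR_RGB2GRAY)
for v in range(284,330,5):print(v,g[v,0:64:3].tolist())
E
```

```text
fence edge ang 50.931915 0.61833596 y in fence frame 17.18036891776697 from pivot ang if y=-12: 60.33665145015211
fence edge ang 59.608063 0.06906113 y in fence frame -9.23772679171978 from pivot ang if y=-12: 60.511475982944326
blade ang 56.509468 0.46331096 pivot dist 2.2192258468756805
blade ang 62.309982 0.068185806 pivot dist 13.652330304217415
284 [130, 130, 125, 201, 221, 221, 221, 220, 221, 223, 222, 223, 221, 217, 219, 221, 223, 222, 220, 219, 218, 219]
289 [133, 134, 134, 134, 138, 143, 214, 223, 222, 222, 222, 222, 221, 222, 223, 223, 220, 219, 220, 220, 223, 222]
294 [131, 131, 135, 131, 135, 138, 140, 138, 139, 143, 213, 223, 222, 222, 222, 222, 222, 222, 223, 221, 218, 219]
299 [131, 132, 131, 132, 133, 137, 138, 138, 138, 138, 138, 140, 141, 155, 222, 222, 222, 221, 221, 221, 222, 222]
304 [130, 130, 133, 132, 130, 132, 136, 137, 138, 139, 137, 137, 141, 139, 140, 139, 137, 153, 221, 223, 222, 222]
309 [129, 130, 129, 132, 133, 132, 244, 244, 203, 137, 138, 137, 136, 139, 138, 137, 138, 137, 137, 139, 137, 186]
314 [131, 131, 131, 133, 131, 131, 228, 244, 243, 244, 244, 243, 153, 138, 135, 135, 135, 139, 138, 138, 139, 137]
319 [129, 133, 129, 129, 132, 127, 175, 247, 245, 244, 243, 243, 243, 244, 245, 235, 139, 138, 137, 135, 138, 136]
324 [130, 129, 126, 126, 127, 130, 130, 246, 246, 246, 247, 246, 244, 243, 243, 243, 243, 244, 243, 150, 135, 134]
329 [68, 63, 67, 68, 69, 69, 67, 69, 73, 69, 72, 72, 70, 75, 71, 74, 72, 76, 75, 74, 73, 73]
```

apply_moves:
  targets:
    - [0.2,-0.003,0,-0.0002,0,0,0]
    - [0.2,-0.003,0,0,0,0,0]
    - [0.2,-0.003,0,0,0,0,0]
    - [0.2,0,0,0,0,0,0]
    - [0.2,0,0,0,0,0,0]

```text
time_s: 26.17
tcp_pos: [0.4896, -0.2555, 0.0506]
eef_rot: [180.0, -0.2, 3.3]
contact_force: [4.2, 5.4, -1.6]
gripper_width: 0.0293
gripper_force: 58.0
```

```bash
python3 - <<'E'
from m import *
c,s=snap("w24");print("tcp trimmer",tr(s["tcp_pos"][:2]*1000));p=tstock(c)
g=cv2.cvtColor(c["frame"],cv2.COLOR_RGB2GRAY)
for v in range(284,330,5):print(v,g[v,0:64:3].tolist())
E
```

```text
[ 0.4896 -0.2555  0.0506] [ 1.7998e+02 -1.5000e-01  3.3000e+00] [ 4.23  5.39 -1.58] [ 2.143 -1.531 -0.005]
tcp trimmer [95.6464681  15.37870327]
stock yaw 3.363392 0.10819146 0.046785243 pivot trimmer [37.06493563 15.36393144]
284 [133, 130, 124, 203, 222, 223, 221, 222, 221, 223, 223, 225, 222, 219, 219, 220, 222, 223, 221, 220, 217, 219]
289 [132, 132, 134, 133, 139, 138, 185, 222, 223, 222, 222, 222, 222, 223, 223, 224, 220, 219, 221, 222, 224, 222]
294 [132, 130, 133, 133, 135, 137, 138, 139, 141, 137, 214, 224, 223, 222, 221, 222, 221, 222, 222, 223, 220, 218]
299 [133, 132, 132, 133, 131, 137, 138, 138, 138, 138, 141, 138, 141, 143, 215, 222, 222, 222, 223, 221, 222, 222]
304 [132, 132, 132, 133, 133, 151, 135, 137, 136, 137, 137, 140, 140, 139, 141, 139, 139, 154, 222, 222, 223, 222]
309 [132, 130, 131, 131, 133, 132, 244, 245, 244, 205, 137, 137, 139, 139, 138, 139, 138, 138, 136, 136, 135, 151]
314 [130, 130, 132, 131, 133, 131, 229, 243, 243, 243, 244, 244, 244, 153, 137, 136, 135, 135, 136, 136, 135, 138]
319 [130, 129, 130, 130, 130, 127, 176, 247, 246, 245, 244, 243, 243, 244, 244, 244, 236, 137, 135, 136, 135, 137]
324 [127, 130, 125, 126, 126, 129, 131, 245, 246, 247, 247, 248, 246, 244, 244, 244, 243, 243, 243, 243, 227, 136]
329 [68, 68, 68, 68, 70, 69, 71, 72, 69, 70, 73, 73, 73, 75, 74, 75, 75, 77, 75, 72, 74, 74]
```

apply_moves:
  targets:
    - [0.2,-0.0015,0,0,0,0,0]
    - [0.2,-0.0015,0,0,0,0,0]
    - [0.2,0,0,0,0,0,0]
    - [0.2,0,0,0,0,0,0]

```text
time_s: 26.55
tcp_pos: [0.4887, -0.2555, 0.051]
eef_rot: [179.9, -0.4, 3.3]
contact_force: [8.4, 7.6, -4.9]
gripper_width: 0.0295
gripper_force: 58.0
```

```bash
python3 - <<'E'
from m import *
c,s=snap("w25");print("tcp trimmer",tr(s["tcp_pos"][:2]*1000));p=tstock(c)
g=cv2.cvtColor(c["frame"],cv2.COLOR_RGB2GRAY)
fence(c,(24,307),(58,325));a=np.radians(62.4);b=np.array([np.cos(a),np.sin(a)]);n=np.array([-b[1],b[0]])
blade(c,tp(c,*(p+157*b+13*n),.023),tp(c,*(p+125*b+13*n),.023),p)
E
```

```text
[ 0.4887 -0.2555  0.051 ] [179.95  -0.35   3.33] [ 8.43  7.62 -4.89] [ 2.662e+00 -3.249e+00 -1.000e-03]
tcp trimmer [94.69016491 15.36212079]
stock yaw 3.3756292 0.10323745 0.018241338 pivot trimmer [36.26585788 15.26937952]
fence edge ang 59.73587 0.10029894 y in fence frame -1.3584180651689763 from pivot ang if y=-12: 63.33532719918272
blade ang 62.47928 0.10165191 pivot dist 13.48296572061372
```

apply_moves:
  targets:
    - [0.2,0.001,-0.001,0.0003,0,0,0]
    - [0.2,0,0,0,0,0,0]
    - [0.57,0,0,0,0,0,0]
    - [0.57,0,0,0,0,0,0]
    - [0.57,0,0,0,0,0,0]
    - [0.57,0,0,-0.025,0,0,0]
    - [0.57,0,0,-0.04,0,0,0]
    - [0.57,0,-0.015,-0.035,0,0,0]
    - [0.57,-0.015,-0.02,-0.03,0,0,0]
    - [0.57,-0.015,-0.02,-0.025,0,0,0]
    - [0.57,0,0,0,0,0,0]
    - [0.57,0,0,0,0,0,0]

```text
time_s: 27.6
tcp_pos: [0.4527, -0.2011, 0.2072]
eef_rot: [180.0, -0.2, 3.4]
contact_force: [0.6, -0.5, -0.1]
gripper_width: 0.0503
gripper_force: 0.0
```

```bash
python3 - <<'E'
from m import *
c,s=snap("w26");P=np.array([35.5,15.2]);a=np.radians(62.5);b=np.array([np.cos(a),np.sin(a)]);n=np.array([-b[1],b[0]])
for nm,q in dict(bR=(*(P+[140,-15]),.04),bL=(*(P+[140,15]),.04),nose=(*P,.04),tipR=(*(P+160*b-12*n),.023),tipL=(*(P+160*b+12*n),.023),fend=(*(np.array([0,2])+210*b-12*n),.032),fendL=(*(np.array([0,2])+210*b+12*n),.032),knob=(0,2,.05)).items():print(nm,tp(c,*q).round(0))
for u in(200,180,150,120,90,60): print(u,prof(c,np.array([0,2])+u*b-44*n,np.array([0,2])+u*b+20*n,.027,2))
E
```

```text
[ 0.4527 -0.2011  0.2072] [179.97  -0.23   3.35] [ 0.61 -0.51 -0.06] [-0.131  0.057 -0.054]
bR [423.  74.]
bL [382.  74.]
nose [393. 255.]
tipR [228. 150.]
tipL [217. 177.]
fend [188. 167.]
fendL [177. 193.]
knob [409. 299.]
200 ([217.0, 136.0], [188.0, 204.0], [198, 192, 188, 192, 193, 191, 189, 187, 189, 191, 191, 193, 191, 188, 185, 169, 140, 140, 240, 239, 241, 243, 198, 117, 119, 136, 241, 241, 238, 236, 197, 183])
180 ([240.0, 148.0], [210.0, 215.0], [243, 241, 218, 212, 218, 216, 219, 212, 214, 214, 216, 215, 219, 217, 218, 223, 142, 145, 240, 239, 242, 243, 209, 120, 122, 146, 242, 242, 239, 236, 240, 239])
150 ([273.0, 165.0], [242.0, 230.0], [206, 205, 179, 208, 215, 213, 218, 212, 212, 214, 215, 210, 216, 216, 216, 162, 138, 142, 239, 239, 243, 243, 172, 121, 121, 167, 242, 242, 239, 237, 205, 197])
120 ([306.0, 182.0], [274.0, 246.0], [211, 211, 201, 208, 212, 211, 216, 209, 202, 197, 166, 210, 213, 214, 217, 153, 137, 151, 238, 240, 244, 242, 151, 120, 120, 197, 242, 240, 239, 236, 198, 198])
90 ([338.0, 199.0], [305.0, 261.0], [212, 211, 202, 209, 208, 210, 215, 200, 192, 194, 162, 208, 209, 213, 215, 157, 135, 165, 237, 241, 243, 241, 156, 121, 119, 189, 240, 239, 239, 236, 212, 212])
60 ([369.0, 215.0], [335.0, 276.0], [218, 218, 208, 203, 207, 211, 212, 207, 209, 212, 175, 209, 210, 211, 211, 148, 135, 172, 238, 241, 242, 240, 128, 118, 119, 202, 239, 239, 239, 236, 211, 207])
```

```bash
cat >> m.py <<'E'
def final(c,P=(35.5,15.2)):
    P=np.array(P);a=np.radians(62.5);b=np.array([np.cos(a),np.sin(a)]);n=np.array([-b[1],b[0]]);F=np.array([0,2])
    def L(q0,q1,z,w=4):
        l=line(c,0,tp(c,*q0,z),tp(c,*q1,z),z,w,.03);return tr(l[0]),np.radians(l[2]-TY),l[3]
    for nm,q0,q1,z in(("fence R top",F+50*b-12*n,F+200*b-12*n,.032),("fence L top",F+50*b+12*n,F+200*b+12*n,.032),("blade L",P+30*b+12*n,P+155*b+12*n,.023),("blade R",P+45*b-12*n,P+155*b-12*n,.023)):
        q,t,r=L(q0,q1,z);t=t%np.pi;d=lambda X:-np.sin(t)*(q-X)[0]+np.cos(t)*(q-X)[1]
        print(nm,"ang",np.degrees(t).round(2),r.round(2),"offset from fence pivot",d(F).round(2),"from bevel pivot",d(P).round(2))
    l=line(c,0,tp(c,*(P+[135,-15]),.04),tp(c,*(P+[10,-15]),.04),.04,4,.03);m=line(c,0,tp(c,*(P+[140,-12]),.04),tp(c,*(P+[140,12]),.04),.04,5)
    B=tr(meet(l,m));print("stock R yaw",l[2]%180-TY,l[3],"butt R",B,"pivot",B-[140,-15])
E
python3 - <<'E'
from m import *
c,s=pickle.load(open("w26.pkl","rb"));final(c)
E
```

```text
fence R top ang 62.85 0.16 offset from fence pivot -11.5 from bevel pivot 14.06
fence L top ang 62.98 0.18 offset from fence pivot 12.56 from bevel pivot 38.18
blade L ang 62.63 0.12 offset from fence pivot -13.59 from bevel pivot 11.87
blade R ang 62.46 0.15 offset from fence pivot -37.74 from bevel pivot -12.37
stock R yaw 0.35614204 0.20985842 butt R [175.9717142    0.98322616] pivot [35.9717142  15.98322616]
```

```bash
python3 - <<'E'
from m import *
c=capture("scene");P=cloud(c).reshape(-1,3);Q=P[(P[:,2]>.02)&(P[:,2]<.12)];L=np.c_[np.array([tr(a) for a in Q[:,:2]*1000]),Q[:,2]*1000]
L=L[(L[:,0]>45)&(L[:,0]<110)&(L[:,1]>3)&(L[:,1]<27)];print(len(L),"z max",np.percentile(L[:,2],[50,95,100]))
print(close_job())
E
```

```text
319 z max [41.55269882 50.07240452 52.77784115]
the job is handed in; nothing more can be done
None
```

The job is handed in, verdict unknown: the first lever press dragged the bevel back out of the corner as it locked, so I seated it again and pressed the lever flat there; it now lies lever down on the rule, blade about 62.5° and fence about 62.9° against a measured corner of 62.75°, with a 1–2 mm camera-measured blade-to-fence gap I judged to be calibration error.

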